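# Scrape the stray chips off the feeder bed

## Robot

A 7-joint arm with a two-finger parallel gripper is mounted at the origin on the work surface. World frame = base frame: x ahead of the robot, y to its left, z up, the work surface at z = 0. Lengths are in m, angles in rad, forces in N, time in s.
With the tool pointing down it reaches from about 0.4 to 0.875 m from the base axis. Payload 19.3 kg.
Tool frame: the origin (TCP) lies on the centre line of the jaws, within the pads' length; the fingertips stand 14 mm ahead of it and the grasp point (between the pads) lies 5 mm behind it; x points along the fingers, y is the direction in which the jaws open and shut, and the axes are right-handed (so a half turn about x gives the same grasp; the last joint's range is limited). The gripper opens to 85 mm and grips with 20 to 120 N. Pads are 22 mm wide; open, the fingers measure 114 mm over their backs; the gripper's body (76 mm by 85 mm) begins 54 mm behind the grasp point. The pads swing forward as they close: fully open they stand 13 mm farther back than shut.
Start: joints at [1.173, 0.521, -0.036, 1.599, 0.021, 1.021, -0.113], TCP at [0.201, -0.592, 0.245] pointing down, gripper open.
Joint ranges: [-2.91, 2.91], [-0.3, 2.13], [-1.5, 1.42], [0.17, 2.43], [-1.26, 4.41], [0.16, 1.93], [-2.52, 2.52]. Speed limits (rad/s): [1.89, 1.89, 2.39, 2.39, 3.01, 3.01, 3.01].

## Interface

Orientations are given as [roll, pitch, yaw] about the fixed x, y, z axes, in that order (R = Rz(yaw) Ry(pitch) Rx(roll)).
In Python, from workcell import monitor, optics, bot gives the robot as it stands.
- The arm moves only by the tool arm_command, never from a script. Its arguments are lists of equal length, an entry for each row: "delta_pos": the shift along the tool's x, y, z as a fraction of full scale, a list of three; "rotation": the turn, a rotation vector about the tool's x, y, z as a fraction of full scale, a list of three. In form: {"delta_pos": [[dx, dy, dz], ...], "rotation": [[wx, wy, wz], ...]}. A call has 1 to 10 rows; each row shifts and turns the pose as measured when the row begins, along the tool's axes as they then stand; what a row does not reach is not made up. Full scale, the value 1, is 30 mm for a shift and 6 degrees for a turn. A row lasts 1/10 s, in which the tool goes at most 50 mm and 8.59 degrees, less where a joint would pass 70% of its speed; a pose out of reach is approached as far as the arm can. A call with a number of a shift or a turn outside -1 to 1 is refused whole. A call with a gripper value outside its range is refused whole. "gripper" is the closure, from -1 (fully open) to 1 (shut), so that 0 is half open, set as the call begins (left out, the last holds). The fingers move at their own pace and stop on an object; "grip_force" is the grip in N (left out, the last holds). Time passes only in rows, so rows that do not move let the fingers close. It gives the time, the measured TCP pose, the force and the opening at its end, in the units of the state.
- monitor.observe(): the state, without advancing time (a new reading comes with each control period).
- optics.grab_frame(name): name is "scene" or "side" or "wrist"; returns the picture (400x640x3 uint8, red, green, blue); there is no depth.
- optics.camera_params(name): a dict with "fx", "fy", "cx", "cy" (pixels), "origin" and "rotation" of the camera in the world. Camera axes: x right, y down, z forward; pixel columns grow to the right and rows downward; lengths in m; the calibration is good to about 2 mm. A picture is of the moment at which its call begins: read the wrist's pose just before it. camera_params takes no time and is no camera call; for the wrist camera it gives the pose at the moment of the call.
- bot.job_done(): hands the job in, once; it reports no verdict.
The state is a dict: "clock": time; "qpos": joint angles; "qd": joint speeds; "joint_efforts": joint torques, N m; "position": TCP position; "tool_rot": TCP orientation; "force": force on the tool from outside, world axes, zero at the start; "moment": the same for the moment, N m; "grip_width": finger opening in m.
Only numpy, scipy, OpenCV 4.12 (cv2) and the standard library are available. Lean on these libraries where they do the work, as an engineer would, in place of code of your own. Each camera call takes 0.05 s, during which the arm holds its last target. There are 200 camera calls.

## Task

Pull the scraper block out of its rack, set it down on its rubber blade on the mat and let go; then take it again another way and, with the blade held down flat on the bed plate, wipe all five steel chips over the plate's edge into the scrap tray. Push the chips with the blade only while the block lies lengthwise level, never with the gripper and never with the block on end. Finally set the scraper back on the mat standing on its blade, let go, and leave the other things on the table where they are.

Things in the scene. Friction and masses are not known exactly. Their poses are not given: they have to be found in the camera images.
- scraper: rigid scraper block, about 250 g: 20 thick (its x) x 120 long (y) x 52 high (z). Its lowest 12 are a black rubber blade, 16 thick, along the whole length; the aluminium bar above is gripped across its 20. Origin: centre of the blade's underside; z points from blade to back. It starts on end in the rack: y straight up, z level, upper 78 above the rack. Set on its blade it stands by itself.
- rack: fixed grey pocket rack on the table, base 90 x 70, an upright open-topped pocket 70 x 37 outside, 48 high, inside 58 (its x) x 25 (its y), pocket floor 6 above the table; origin on the table under its centre, z up. The scraper stands in it with 2 to 3 mm play.
- mat: fixed black rubber mat, 180 (its x) x 110 (its y) x 3 thick, flat on the table; origin at the centre of its underside. Rack and mat swap places between starts.
- bed: fixed bed: an aluminium block with a flat dark steel plate on top, 160 (its x) x 190 (its y), level, top face 50 above the table; a low black plastic scrap tray is fixed along its +y edge. Origin on the table under the centre of the plate.
- plate (a point): centre of the plate's top face; axes as the bed's. The plate ends 95 away along +y, where the tray begins, and 95 away along -y, where a strip at least 55 wide is free of chips.
- tray (a point): centre of the scrap tray's inner floor, 4 above the table; axes as the bed's. Tray inside 192 (x) x 91 (y), rim 30 above the table, 20 below the plate's top.
- chip0: loose steel chip, a plain rectangle 22 x 14, 5 thick, 12 g, lying flat on the plate within 40 of its centre line in the bed's x; origin at the middle of its underside
- chip1: loose steel chip, an L, 20 x 18, 5 thick, 12 g, lying flat on the plate within 40 of its centre line in the bed's x; origin at the middle of its underside
- chip2: loose steel chip, a hexagon, 20 across corners, 5 thick, 12 g, lying flat on the plate within 40 of its centre line in the bed's x; origin at the middle of its underside
- chip3: loose steel chip, a near-square 18 x 16, 5 thick, 12 g, lying flat on the plate within 40 of its centre line in the bed's x; origin at the middle of its underside
- chip4: loose steel chip, a cross, 24 x 18, 5 thick, 12 g, lying flat on the plate within 40 of its centre line in the bed's x; origin at the middle of its underside
- wrench: loose steel wrench, 150 long, lying near the robot; a bystander
- driver: loose screwdriver, 170 long, lying near the robot at the left; a bystander
- oiler: loose white plastic bottle, 48 diameter x 110 high; a bystander
- jar: loose glass jar with metal lid, 56 diameter x 60 high; a bystander
- cup: loose steel cup, 64 diameter x 50 high; a bystander
- vee: loose dark steel vee block, 50 x 40 x 40 high; a bystander
Mind the look-alikes: they are no part of the job. Of the things shaped like the scraper, the aluminium one is meant. There is more than one size of the mat; the one meant has the size given above.

How it is judged:
By the outcome, as a careful person would: the job done as asked, in the order asked, and still so for the second after the job is handed in, with the robot touching nothing.
It also fails if it takes over 72 s, if anything falls off the work surface, if the arm or the gripper's body presses on something with over 40 N, if the wrist force passes 120 N, or if a joint passes its speed limit or range.

## Working session

There is one attempt and no reset: what is moved stays moved. The work goes in short steps, Python scripts to look and compute and a tool call to move; the robot and the scene stay as the last step left them, time stands still between calls to the robot, and variables do not carry over. Pictures are saved under pics/ and viewed, about 8 in all and at most 12, crops included, and the job is handed in when it is done.

Besides the shell and the picture viewer there is one more tool, called as name(argument=value, ...), one argument or row to a line, values as JSON. arm_command: Moves the arm, as the interface text tells. Its arguments: {"type":"object","properties":{"delta_pos":{"type":"array","items":{"type":"array","items":{"type":"number"}}},"rotation":{"type":"array","items":{"type":"array","items":{"type":"number"}}},"gripper":{"type":"number"},"grip_force":{"type":"number"}},"required":["delta_pos","rotation"]}

```bash
ls; mkdir -p pics; python3 - <<'E'
from workcell import monitor, optics, bot
import cv2
print(monitor.observe())
for n in ("scene","side"):
    im=optics.grab_frame(n); cv2.imwrite(f"pics/{n}0.png",im[:,:,::-1]); print(n,optics.camera_params(n))
E
```

```text
pics
{'clock': 0.0, 'qpos': array([ 1.17283701,  0.52203465, -0.03629972,  1.59999051,  0.02121521,
        1.02112183, -0.11281846]), 'qd': array([ 1.95936292e-03,  7.14946450e-04, -9.48037451e-04,  6.61257771e-05,
        1.00226076e-04,  8.57567227e-04, -9.69771350e-04]), 'joint_efforts': array([-3.85971396e-05, -9.27108622e+01,  1.97938442e+00, -3.69921756e+01,
        1.77041598e-02,  8.24089773e-03,  3.47762565e-06]), 'position': array([ 0.20104429, -0.59144127,  0.24471945]), 'tool_rot': array([-1.47587965,  1.56962719,  1.99342751]), 'force': array([-0.47562682,  0.3454937 ,  0.38857414]), 'moment': array([-0.021719  , -0.00731985,  0.04127599]), 'grip_width': 0.08551954864686606}
scene {'fx': 427.493536033565, 'fy': 427.493536033565, 'cx': 327.18607212007026, 'cy': 202.71368297384353, 'origin': array([ 1.07951282, -0.45490121,  0.82869174]), 'rotation': array([-2.39963487e+00,  9.14611990e-04,  8.14934987e-01])}
side {'fx': 394.87095360591485, 'fy': 394.87095360591485, 'cx': 319.8330765049509, 'cy': 202.4328721518061, 'origin': array([0.03684295, 0.54123924, 0.63075982]), 'rotation': array([-2.22758395,  0.01484083, -2.35119838])}
```

View pics/scene0.png

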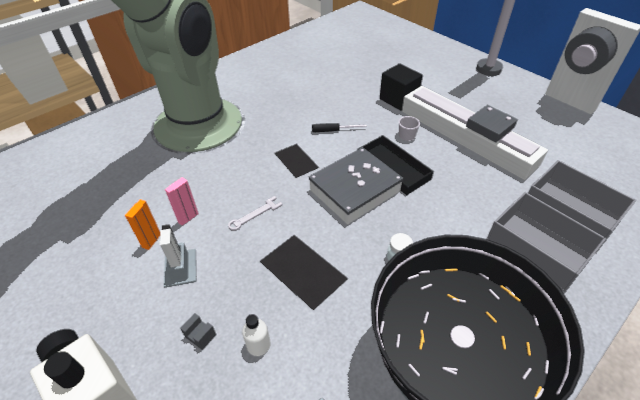

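View pics/side0.png

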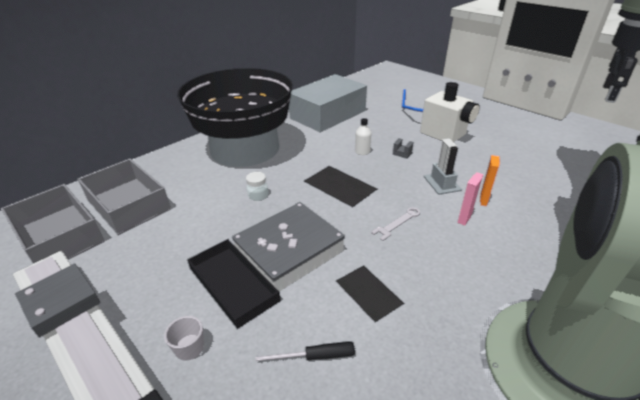

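The scene view shows:
- the scraper in the rack near (172,250), with orange and pink look-alikes beside it
- the big mat around (304,271) and a small decoy mat at (296,160)
- the bed around (356,180), with its tray at (397,163) and the chips near (362,172)

The side view shows the same layout.

```bash
cat > h.py <<'E'
import numpy as np, cv2
from scipy.spatial.transform import Rotation as R
from workcell import monitor, optics, bot
def Rm(r): return R.from_euler('xyz',r).as_matrix()
def proj(c,P):
    q=(np.atleast_2d(P)-c['origin'])@Rm(c['rotation']); return np.c_[c['fx']*q[:,0]/q[:,2]+c['cx'],c['fy']*q[:,1]/q[:,2]+c['cy']]
def cast(c,uv,z):
    uv=np.atleast_2d(np.array(uv,float)); d=np.c_[(uv[:,0]-c['cx'])/c['fx'],(uv[:,1]-c['cy'])/c['fy'],np.ones(len(uv))]@Rm(c['rotation']).T
    return c['origin']+d*((z-c['origin'][2])/d[:,2])[:,None]
def quad(mask):
    k,_=cv2.findContours(mask.astype(np.uint8),cv2.RETR_EXTERNAL,cv2.CHAIN_APPROX_NONE)
    k=max(k,key=cv2.contourArea); return k
E
python3 - <<'E'
from h import *
for n,b in (("scene",(115,130,435,310)),("side",(180,120,500,330))):
    im=cv2.imread(f"pics/{n}0.png"); c=optics.camera_params(n)
    cv2.imwrite(f"pics/{n}z.png",cv2.resize(im[b[1]:b[3],b[0]:b[2]],None,fx=2.5,fy=2.5,interpolation=cv2.INTER_CUBIC))
    g=im.max(2)
    k,_=cv2.findContours((g<75).astype(np.uint8),cv2.RETR_EXTERNAL,cv2.CHAIN_APPROX_NONE)
    for q in k:
        if cv2.contourArea(q)>300:
            W=cast(c,q[:,0],.003 )[:,:2].astype(np.float32)
            r=cv2.minAreaRect(W); print(n,cv2.boundingRect(q),np.round(r[0],4),np.round(r[1],4),round(r[2],1))
print(proj(optics.camera_params("side"),[.201,-.592,.245]))
E
```

```text
scene (37, 330, 47, 58) [ 0.4724 -0.5982] [0.0716 0.1364] 86.6
scene (371, 236, 213, 164) [0.9581 0.0812] [0.4291 0.3805] 46.7
scene (260, 236, 87, 74) [ 0.6408 -0.1203] [0.178  0.1085] 2.4
scene (275, 145, 43, 33) [0.3439 0.1122] [0.0739 0.1236] 80.6
scene (309, 136, 124, 78) [0.5392 0.2242] [0.292  0.2222] 85.5
scene (617, 69, 23, 48) [0.855 1.19 ] [0.0651 0.3215] 20.5
scene (380, 64, 42, 47) [0.2856 0.6267] [0.1461 0.2692] 17.2
scene (565, 33, 52, 41) [0.6506 1.3363] [0.1663 0.3474] 14.7
scene (70, 23, 42, 82) [-0.6314 -0.0857] [0.0312 0.683 ] 77.8
scene (178, 2, 34, 55) [-0.5896  0.3489] [0.1366 0.5045] 57.1
side (306, 342, 49, 18) [0.3076 0.2618] [0.0846 0.0282] 51.5
side (525, 309, 115, 91) [ 0.0094 -0.0075] [0.0904 0.1937] 75.4
side (33, 294, 67, 42) [0.7209 0.5621] [0.1128 0.0304] 89.6
side (338, 267, 65, 54) [0.3434 0.1132] [0.0719 0.1202] 80.1
side (188, 240, 93, 88) [0.5694 0.2868] [0.1079 0.2256] 85.5
side (306, 167, 70, 39) [ 0.6402 -0.1203] [0.1717 0.1023] 2.2
side (573, 155, 49, 105) [ 0.1158 -0.5432] [0.0859 0.5338] 8.5
side (604, 22, 36, 78) [ 0.4039 -1.9289] [0.1201 1.3619] 12.7
side (507, 2, 81, 55) [ 0.8783 -2.2417] [0.4433 1.2406] 20.3
side (0, 0, 357, 207) [ 2.491  -0.0677] [2.9332 2.6348] 40.7
[[607.97310624  94.43066307]]
```

View pics/scenez.png

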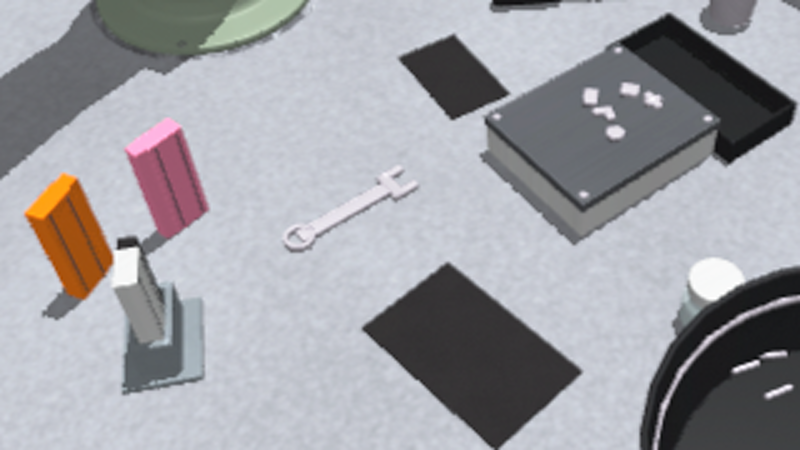

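View pics/sidez.png

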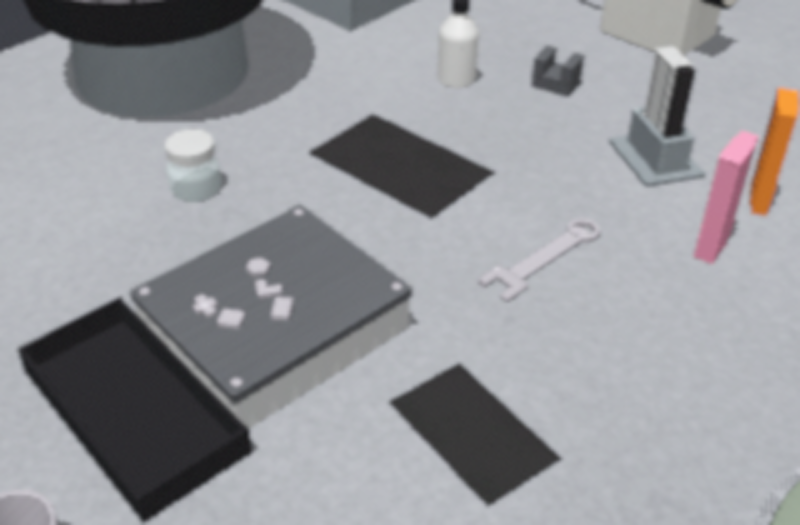

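The zoomed views show the plate corners, all five chips grouped right of the plate centre, and the scraper upright in the rack with its black blade face toward the robot (−x).

```bash
python3 - <<'E'
from h import *
s=optics.camera_params("scene"); d=optics.camera_params("side")
S=lambda p:np.array(p)/2.5+[115,130]
D=lambda p:np.array(p)/2.5+[180,120]
pr=np.set_printoptions(precision=4,suppress=True)
a=cast(s,S([[615,45],[718,125],[583,208],[485,120]]),.05);b=cast(d,D([[132,293],[300,205],[412,292],[236,398]]),.05)
print(a,a.mean(0),'\n',b,b.mean(0))
for nm,x in(("s",a),("d",b)): print(nm,[np.linalg.norm(x[i]-x[(i+1)%4]) for i in range(4)])
print("chips s",cast(s,S([[591,97],[630,89],[653,100],[604,112],[615,132]]),.055)[:,:2])
print("chips d",cast(d,D([[283,307],[230,317],[205,304],[266,288],[258,266]]),.055)[:,:2])
print("rackbase s",cast(s,S([[125,391],[203,378],[203,299]]),.004)[:,:2])
print("rackbase d",cast(d,D([[610,140],[650,183],[703,174]]),.004)[:,:2])
print("scr top s",cast(s,S([[114,254],[137,249],[138,238],[118,240]]),.126)[:,:2])
print("scr top d",cast(d,D([[657,50],[675,47],[692,67],[672,66]]),.126)[:,:2])
E
```

```text
[[0.4734 0.2455 0.05  ]
 [0.6351 0.2307 0.05  ]
 [0.6195 0.0475 0.05  ]
 [0.4634 0.0597 0.05  ]] [0.5478 0.1459 0.05  ] 
 [[0.626  0.2362 0.05  ]
 [0.6139 0.0495 0.05  ]
 [0.4531 0.0653 0.05  ]
 [0.4688 0.249  0.05  ]] [0.5404 0.15   0.05  ]
s [np.float64(0.16239433861609512), np.float64(0.18385637668982593), np.float64(0.15659260573875375), np.float64(0.18610031876781388)]
d [np.float64(0.18706494258727568), np.float64(0.16153513534682573), np.float64(0.18433808535378882), np.float64(0.15768314515680787)]
chips s [[0.5183 0.1612]
 [0.5381 0.2004]
 [0.5665 0.2055]
 [0.5437 0.1547]
 [0.5721 0.1416]]
chips d [[0.5147 0.1593]
 [0.5374 0.1984]
 [0.5649 0.2032]
 [0.543  0.1538]
 [0.57   0.1398]]
rackbase s [[ 0.4651 -0.3715]
 [ 0.501  -0.314 ]
 [ 0.4251 -0.2672]]
rackbase d [[ 0.4969 -0.3156]
 [ 0.4204 -0.2754]
 [ 0.3886 -0.3291]]
scr top s [[ 0.43   -0.3245]
 [ 0.4384 -0.3077]
 [ 0.4282 -0.301 ]
 [ 0.4185 -0.3145]]
scr top d [[ 0.4669 -0.3255]
 [ 0.4568 -0.3441]
 [ 0.4225 -0.3188]
 [ 0.4381 -0.3067]]
```

```bash
cat >> h.py <<'E'
np.set_printoptions(precision=4,suppress=True)
def axes(x,y):
    x=np.array(x,float);x/=np.linalg.norm(x);y=np.array(y,float);y-=x*(x@y);y/=np.linalg.norm(y);return np.c_[x,y,np.cross(x,y)]
def plan(p1,R1,n,p0=None,R0=None):
    o=monitor.observe(); p0=o['position'] if p0 is None else np.array(p0); R0=Rm(o['tool_rot']) if R0 is None else R0
    w=R.from_matrix(R0.T@R1).as_rotvec(); st=(np.array(p1)-p0)/n
    out=[(R0@R.from_rotvec(w*i/n).as_matrix()).T@st/.03 for i in range(n)]
    print("rot/row",np.round(w/n/np.radians(6),3)); print(str(np.round(out,2).tolist()).replace(' ',''))
def st():
    o=monitor.observe(); print(round(o['clock'],2),'q',o['qpos'],'p',o['position'],'F',o['force'],'w',o['grip_width']); Rt=Rm(o['tool_rot']); print('x',Rt[:,0],'y',Rt[:,1],'z',Rt[:,2])
    open('log.txt','a').write(repr([list(o['qpos']),list(o['position']),Rt.tolist()])+'\n'); return o
E
python3 - <<'E'
from h import *
st()
c=np.cos(np.radians(-30));s=np.sin(np.radians(-30))
for sg in (1,-1):
    plan([.444,-.32,.30],axes([0,0,-1],[-s*sg,c*sg,0]),15)
sc=optics.camera_params("scene");S=lambda p:np.array(p)/2.5+[115,130]
print(cast(sc,S([[300,237],[398,182]]),.005))
w=optics.camera_params("wrist");print(w['origin'],Rm(w['rotation'])[:,2])
E
```

```text
0.1 q [ 1.1728  0.522  -0.0363  1.5999  0.0212  1.0211 -0.1128] p [ 0.2011 -0.5915  0.2448] F [ 0.3096  0.8373 -0.5492] w 0.08555411602609281
x [-0.0004  0.0009 -1.    ] y [ 0.322  -0.9467 -0.001 ] z [-0.9467 -0.322   0.0001]
rot/row [-1.458 -0.001  0.   ]
[[-0.12,-0.4,-0.71],[-0.12,-0.29,-0.76],[-0.12,-0.17,-0.79],[-0.12,-0.04,-0.81],[-0.12,0.08,-0.81],[-0.12,0.2,-0.78],[-0.12,0.32,-0.74],[-0.12,0.43,-0.69],[-0.12,0.53,-0.61],[-0.12,0.61,-0.53],[-0.12,0.69,-0.43],[-0.12,0.74,-0.32],[-0.12,0.78,-0.2],[-0.12,0.81,-0.08],[-0.12,0.81,0.04]]
rot/row [0.542 0.    0.001]
[[-0.12,-0.4,-0.71],[-0.12,-0.44,-0.68],[-0.12,-0.47,-0.66],[-0.12,-0.51,-0.63],[-0.12,-0.55,-0.6],[-0.12,-0.58,-0.57],[-0.12,-0.61,-0.53],[-0.12,-0.64,-0.5],[-0.12,-0.67,-0.46],[-0.12,-0.69,-0.42],[-0.12,-0.71,-0.38],[-0.12,-0.73,-0.34],[-0.12,-0.75,-0.3],[-0.12,-0.77,-0.25],[-0.12,-0.78,-0.21]]
[[ 0.426  -0.1562  0.005 ]
 [ 0.4347 -0.0384  0.005 ]]
[ 0.2773 -0.565   0.3725] [-0.2965 -0.0999 -0.9498]
```

arm_command(
  delta_pos=[
    [-0.12,-0.4,-0.71],
    [-0.12,-0.44,-0.68],
    [-0.12,-0.47,-0.66],
    [-0.12,-0.51,-0.63],
    [-0.12,-0.55,-0.6],
    [-0.12,-0.58,-0.57],
    [-0.12,-0.61,-0.53],
    [-0.12,-0.64,-0.5],
    [-0.12,-0.67,-0.46],
    [-0.12,-0.69,-0.42],
  ],
  rotation=[
    [0.54,0,0],
    [0.54,0,0],
    [0.54,0,0],
    [0.54,0,0],
    [0.54,0,0],
    [0.54,0,0],
    [0.54,0,0],
    [0.54,0,0],
    [0.54,0,0],
    [0.54,0,0],
  ],
  gripper=-1,
)

```text
clock: 1.1
position: [0.367, -0.4056, 0.2785]
tool_rot: [-0.587, 1.563, 2.289]
force: [-0.4, -1.2, -0.5]
grip_width: 0.0854
```

```bash
python3 - <<'E'
from h import *
st()
s=.5;c=.866
plan([.444,-.32,.30],axes([0,0,-1],[-.5,-.866,0]),6)
E
```

```text
1.1 q [ 0.6987  0.3657  0.0382  1.7645 -0.0172  1.0197 -1.0927] p [ 0.367  -0.4056  0.2785] F [-0.3827 -1.1798 -0.4989] w 0.08536468755140365
x [-0.0053  0.006  -1.    ] y [-0.2623 -0.965  -0.0044] z [-0.965   0.2623  0.0067]
rot/row [0.411 0.011 0.006]
[[-0.12,-0.57,-0.29],[-0.12,-0.58,-0.26],[-0.12,-0.59,-0.24],[-0.12,-0.6,-0.21],[-0.12,-0.61,-0.19],[-0.12,-0.62,-0.16]]
```

arm_command(
  delta_pos=[
    [-0.12,-0.57,-0.29],
    [-0.12,-0.58,-0.26],
    [-0.12,-0.59,-0.24],
    [-0.12,-0.6,-0.21],
    [-0.12,-0.61,-0.19],
    [-0.12,-0.62,-0.16],
    [0,0,0],
  ],
  rotation=[
    [0.41,0.01,0.01],
    [0.41,0.01,0.01],
    [0.41,0.01,0.01],
    [0.41,0.01,0.01],
    [0.41,0.01,0.01],
    [0.41,0.01,0.01],
    [0,0,0],
  ],
)

```text
clock: 1.8
position: [0.4491, -0.3134, 0.2997]
tool_rot: [0.483, 1.567, 3.093]
force: [-0.3, -0.1, 0.4]
grip_width: 0.0855
```

```bash
python3 - <<'E'
from h import *
st()
w=optics.camera_params("wrist");im=optics.grab_frame("wrist")[:,:,::-1];cv2.imwrite("pics/w1.png",im)
import json
json.dump({k:np.array(v).tolist() for k,v in w.items()},open("w1.json","w"))
print(w)
E
```

```text
1.8 q [ 0.4618  0.3434  0.0504  1.74   -0.0176  1.0618 -1.5842] p [ 0.4491 -0.3134  0.2997] F [-0.3279 -0.0872  0.4112] w 0.08551099038949024
x [-0.0035  0.0002 -1.    ] y [-0.5067 -0.8621  0.0016] z [-0.8621  0.5067  0.0031]
{'fx': 296.6713356369607, 'fy': 296.6713356369607, 'cx': 316.428737873365, 'cy': 198.9845604659963, 'origin': array([ 0.5189, -0.3533,  0.4271]), 'rotation': array([ 2.8202, -0.0016, -2.1015])}
```

View pics/w1.png

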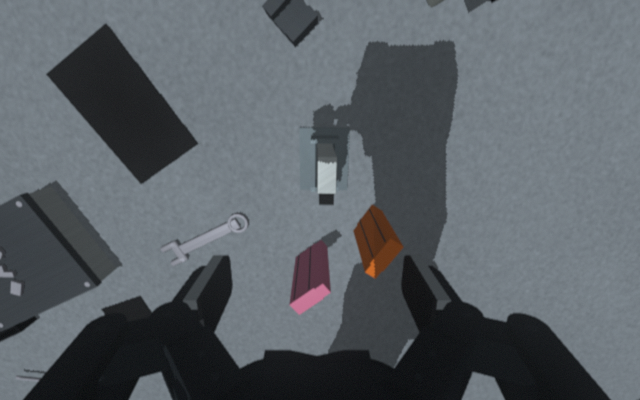

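The wrist view shows the rack at about (325,160), with the scraper's bright end face around (326,180) and its dark blade at (326,199). The pink and orange look-alikes lie below it. I'll zoom in.

```bash
python3 - <<'E'
import cv2
im=cv2.imread("pics/w1.png");cv2.imwrite("pics/w1z.png",cv2.resize(im[115:215,285:365],None,fx=6,fy=6,interpolation=cv2.INTER_CUBIC))
E
```

```text
(no output)
```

View pics/w1z.png

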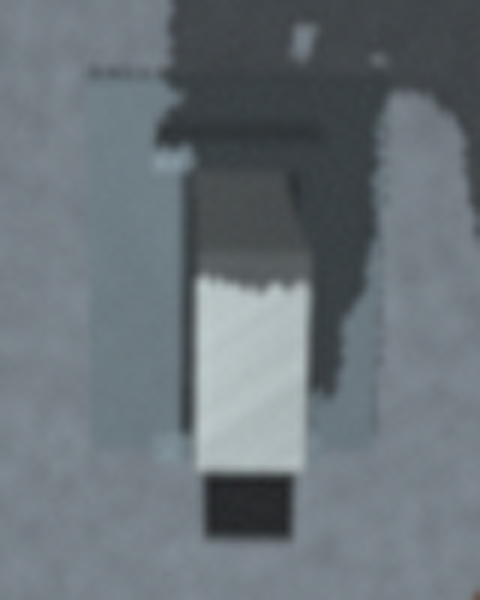

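The crop shows the end face: the bar's front edge runs (197–304, 470), the blade end is (206–292, 538) and the back edge is near v=250.

```bash
python3 - <<'E'
from h import *
import json
c={k:np.array(v) for k,v in json.load(open("w1.json")).items()}
Z=lambda p:(np.array(p,float)+.5)/6+[285,115]-.5
P=cast(c,Z([[206,538],[292,538],[197,470],[304,470],[310,250],[199,250]]),.126)
print(P)
bl=P[:2].mean(0);al=P[2:4].mean(0);bk=P[4:].mean(0)
print("blade",bl,"al",al,"back",bk,np.linalg.norm(bl-al),np.linalg.norm(bl-bk)); v=bk-bl;print("zdir",np.degrees(np.arctan2(v[1],v[0])))
for a,b in((0,1),(2,3)):
  v=P[a]-P[b];print(np.degrees(np.arctan2(v[1],v[0])),np.linalg.norm(v))
B=cast(c,Z([[88,75],[92,450],[376,450]]),.004);print("base",B,np.linalg.norm(B[0]-B[1]),np.linalg.norm(B[2]-B[1]),(B[0]+B[2])/2)
E
```

```text
[[ 0.4257 -0.3023  0.126 ]
 [ 0.4179 -0.3156  0.126 ]
 [ 0.4375 -0.3073  0.126 ]
 [ 0.4279 -0.3237  0.126 ]
 [ 0.4616 -0.3437  0.126 ]
 [ 0.4712 -0.3274  0.126 ]]
blade [ 0.4218 -0.3089  0.126 ] al [ 0.4327 -0.3155  0.126 ] back [ 0.4664 -0.3355  0.126 ] 0.012767950360887698 0.051951721488741505
zdir -30.85218231365143
59.55842978961049 0.015425458510562986
59.56235726058565 0.018949742379287312
base [[ 0.5001 -0.3153  0.004 ]
 [ 0.4222 -0.2689  0.004 ]
 [ 0.3865 -0.3296  0.004 ]] 0.0906599188041481 0.07041142415552476 [ 0.4433 -0.3225  0.004 ]
```

```bash
cat > fit.py <<'E'
from h import *
from scipy.optimize import least_squares
def rz(a): return R.from_euler('z',a).as_matrix()
def ry(a): return R.from_euler('y',a).as_matrix()
def fk(p,q,s=(-1,-1,-1)):
    ph,a,L1,e1,e2,L2,e3,L3,p7=p
    Q=rz(ph-q[0]); t=np.array([0,0,a])
    Q=Q@ry(q[1]); t=t+Q@[e1,0,L1]
    Q=Q@rz(s[0]*q[2])@ry(q[3]); t=t+Q@[e2,0,L2]
    Q=Q@rz(s[1]*q[4])@ry(q[5]); t=t+Q@[e3,0,L3]
    Q=Q@rz(s[2]*q[6]+p7)
    return t,Q@np.array([[0,0,1],[0,1,0],[-1,0,0]]).T if False else Q[:,[2,0,1]]
data=[eval(l) for l in open('log.txt')]
def res(p,s=(-1,-1,-1)):
    r=[]
    for q,pos,Rt in data:
        t,Q=fk(p,q,s); r+=list((t-pos)*10)+list((Q-np.array(Rt)).ravel())
    r+=list(np.array([p[3],p[4],p[6]])*.02)+list((p[[1,2,5,7]]-[.3,.4,.4,.25])*.005)
    return np.array(r)
def fit():
    best=None
    for s3 in(1,-1):
        for s5 in(1,-1):
            for p7 in (0,1.6,3.1,-1.6):
                o=least_squares(res,[0,.3,.4,0,0,.4,0,.25,p7],kwargs=dict(s=(s3,s5,-1)))
                if best is None or o.cost<best[0]: best=(o.cost,o.x,(s3,s5,-1))
    return best
E
python3 - <<'E'
from h import *
from fit import *
b=fit();print(b)
for q,pos,Rt in data: t,Q=fk(b[1],q,b[2]);print(t-pos,np.degrees(np.abs(Q-np.array(Rt)).max()))
import json
c={k:np.array(v) for k,v in json.load(open("w1.json")).items()}
print("orange top",cast(c,[[370,270],[392,255]],.12)[:,:2],"pink",cast(c,[[310,305]],.12)[:,:2])
E
```

```text
(np.float64(0.00040342512622610694), array([-0.102 , -0.953 ,  0.579 , -0.0199,  0.1841,  0.5237, -0.0026,
       -1.1174,  3.0396]), (-1, -1, -1))
[-0.0008 -0.0004  0.0006] 0.0056405393125309716
[-0.0012  0.0001 -0.0001] 0.03757749165909505
[ 0.0017  0.0011 -0.0005] 0.02043903815653783
orange top [[ 0.3217 -0.3118]
 [ 0.3266 -0.3431]] pink [[ 0.3152 -0.2251]]
```

```bash
python3 - <<'E'
from h import *
x=np.array([-.431,.254,-.866]);y=[-.5075,-.8616,0]
G=np.array([.4502,-.3256,.091])
plan(G-.095*x,axes(x,y),9)
E
```

```text
rot/row [ 0.001 -0.552 -0.003]
[[0.47,0.03,-0.21],[0.45,0.03,-0.23],[0.44,0.03,-0.26],[0.42,0.03,-0.28],[0.41,0.03,-0.31],[0.39,0.03,-0.33],[0.37,0.03,-0.35],[0.35,0.03,-0.37],[0.33,0.03,-0.39]]
```

arm_command(
  delta_pos=[
    [0.47,0.03,-0.21],
    [0.45,0.03,-0.23],
    [0.44,0.03,-0.26],
    [0.42,0.03,-0.28],
    [0.41,0.03,-0.31],
    [0.39,0.03,-0.33],
    [0.37,0.03,-0.35],
    [0.35,0.03,-0.37],
    [0.33,0.03,-0.39],
    [0,0,0],
  ],
  rotation=[
    [0,-0.55,0],
    [0,-0.55,0],
    [0,-0.55,0],
    [0,-0.55,0],
    [0,-0.55,0],
    [0,-0.55,0],
    [0,-0.55,0],
    [0,-0.55,0],
    [0,-0.55,0],
    [0,0,0],
  ],
)

```text
clock: 2.85
position: [0.4839, -0.3576, 0.1657]
tool_rot: [0.003, 1.024, 2.612]
force: [-0.5, 0.6, -1.0]
grip_width: 0.0856
```

```bash
python3 - <<'E'
from h import *
st()
from fit import *
b=fit();print(b)
for q,pos,Rt in data: t,Q=fk(b[1],q,b[2]);print(t-pos,np.degrees(np.abs(Q-np.array(Rt)).max()))
E
```

```text
2.85 q [ 0.5015  0.8778  0.0662  1.2644 -0.0363  1.5474 -1.5343] p [ 0.4839 -0.3576  0.1657] F [-0.4699  0.6184 -0.9714] w 0.08559454643262392
x [-0.4484  0.2627 -0.8543] y [-0.5075 -0.8617  0.0014] z [-0.7358  0.4342  0.5197]
(np.float64(0.005169939560615184), array([-0.1003,  0.3433,  0.5252, -0.0072,  0.016 ,  0.4402, -0.0032,
        0.3118,  3.045 ]), (-1, -1, -1))
[-0.0024 -0.0012  0.0017] 0.19789633692052253
[ 0.0023  0.003  -0.0009] 0.20148552487178123
[ 0.0022  0.0027 -0.0008] 0.1799355655816454
[-0.0017 -0.0023  0.    ] 2.8735147615182397
```

```bash
cat > fit2.py <<'E'
from h import *
from scipy.optimize import least_squares
def rz(a): return R.from_euler('z',a).as_matrix()
def ry(a): return R.from_euler('y',a).as_matrix()
def fk(p,q):
    ph,a,L1,e1,f1,e2,L2,f2,e3,L3,p7=p
    Q=rz(ph-q[0]); t=np.array([0,0,a])
    Q=Q@ry(q[1]); t=t+Q@[e1,f1,L1]
    Q=Q@rz(-q[2])@ry(q[3]); t=t+Q@[e2,f2,L2]
    Q=Q@rz(-q[4])@ry(q[5]); t=t+Q@[e3,0,L3]
    return t,(Q@rz(-q[6]+p7))[:,[2,0,1]]
def load(): return [eval(l) for l in open('log.txt')]
p0=np.array([0,.3,.42,0,0,0,.4,0,0,.3,3.1])
def res(p,data):
    r=[]
    for q,pos,Rt in data:
        t,Q=fk(p,q); r+=list((t-pos)*10)+list((Q-np.array(Rt)).ravel())
    return np.r_[r,(p-p0)*.01]
def fit():
    d=load(); return least_squares(res,p0,args=(d,))
LO=np.array([-2.91,-.3,-1.5,.17,-1.26,.16,-2.52]);HI=np.array([2.91,2.13,1.42,2.43,4.41,1.93,2.52])
def ik(p,pos,Rt,q0):
    f=lambda q:(lambda t,Q:np.r_[(t-pos)*10,R.from_matrix(Q.T@Rt).as_rotvec(),(q-q0)*.003])(*fk(p,q))
    o=least_squares(f,np.clip(q0,LO+.03,HI-.03),bounds=(LO+.02,HI-.02)); t,Q=fk(p,o.x)
    return o.x,np.linalg.norm(t-pos),np.degrees(np.linalg.norm(R.from_matrix(Q.T@Rt).as_rotvec()))
E
python3 - <<'E'
from fit2 import *
b=fit();print(b.cost,b.x)
for q,pos,Rt in load(): t,Q=fk(b.x,q);print(t-pos,np.degrees(np.abs(Q-np.array(Rt)).max()))
np.save('p.npy',b.x)
q0=np.array(load()[-1][0])
# feasibility: grasp tilt th at rack, placing on mat at yaw psi of h
zd=np.array([.8616,-.5075,0]);G=np.array([.4502,-.3256,.091])
for th in (20,30,40,50):
    t=np.radians(th); x=np.array([0,0,-1])*np.cos(t)-zd*np.sin(t)
    q,e,r=ik(b.x,G+.005*x,axes(x,[-.5075,-.8616,0]),q0); print("grasp",th,e,r,q)
    for psi in (-60,-45,-30,-15,2,20,35,45,60):
        h=np.array([np.cos(np.radians(psi)),np.sin(np.radians(psi)),0])
        x=h*np.cos(t)+np.array([0,0,-1])*np.sin(t)
        yy=-np.cross([0,0,1],h); 
        g=np.array([.6406,-.1203,.003+.033])-h*.035
        best=min((ik(b.x,g+.005*x+[0,0,.002],axes(x,s*yy),qq) for s in (1,) for qq in (q,np.r_[q[:4],1.2,.6,q[6]],np.r_[q[:4],-1,.6,q[6]],np.r_[q[:4],3.1,.4,0])),key=lambda k:k[1]*100+k[2])
        print("  psi",psi,round(best[1],4),round(best[2],1),best[0])
E
```

```text
8.350581560176642e-07 [-0.      0.3202  0.5297 -0.0001 -0.0212 -0.0001  0.4207 -0.0379 -0.0001
  0.3139  3.1416]
[ 0.  0. -0.] 2.9505876884778025e-05
[ 0. -0.  0.] 3.0080262700950925e-05
[-0.  0. -0.] 2.6877479580818533e-05
[-0. -0.  0.] 0.0008532268734093697
grasp 20 1.887312708705894e-07 0.0004959433862310441 [ 0.4943  0.7908  0.0427  1.619  -0.0354  1.0817 -1.5513]
  psi -60 0.0 0.0 [-0.3824  1.0912 -0.0785  1.9722  1.6504  1.2838  1.6607]
  psi -45 0.0 0.0 [-0.7048  1.186   0.3734  2.1786  1.9883  0.9548  1.2392]
  psi -30 0.0 0.0 [-0.6927  1.2872  0.4807  2.3248  2.438   1.138   0.9008]
  psi -15 0.0 0.0 [-0.4359  1.2921  0.4121  2.3938  2.7919  1.5167  0.9857]
  psi 2 0.0 0.0 [-0.0862  1.2439  0.3505  2.3628  3.3134  1.7015  1.3006]
  psi 20 0.0 0.0 [0.3365 1.1261 0.1463 2.2108 3.895  1.451  1.6057]
  psi 35 0.0 0.0 [0.5413 1.0945 0.0293 2.0267 4.3173 1.2376 1.5398]
  psi 45 0.0 0.0 [ 1.433   1.6471 -1.2986  1.8457  0.5193  0.3467 -0.2674]
  psi 60 0.0 0.0 [ 1.3255  1.589  -1.2529  1.62    0.2063  0.7022  0.0827]
grasp 30 1.0667619807954681e-07 0.0002470947917419915 [ 0.4931  0
[... 1579 characters left out ...]
9 -0.0441  1.7297 -1.5432]
  psi -60 0.0 0.0 [-0.8826  1.1868  0.949   2.0122 -1.0819  0.18   -1.985 ]
  psi -45 0.0 0.0 [-0.7601  1.0469  0.7711  2.1418  3.1788  0.1931  0.3389]
  psi -30 0.0 0.0 [-0.6078  0.9729  0.6561  2.2358  3.1851  0.4587  0.6659]
  psi -15 0.0 0.0 [-0.3808  0.9014  0.5074  2.2779  3.3269  0.643   0.9393]
  psi 2 0.0 0.0 [-0.0987  0.8479  0.3472  2.2537  3.6197  0.7142  1.1578]
  psi 20 0.0 0.0 [0.1901 0.8214 0.1664 2.1501 4.0472 0.6571 1.2341]
  psi 35 0.0005 1.7 [ 0.8364  0.9061 -0.5936  1.9705 -1.24    0.18    0.7725]
  psi 45 0.0 0.0 [ 1.1597  1.1886 -1.1139  1.8794  0.9019  0.3859 -1.0223]
  psi 60 0.0 0.0 [ 1.1726  1.3023 -1.225   1.7126  0.7307  0.6891 -0.5985]
```

arm_command(
  delta_pos=[
    [0.3,-0.17,0],
    [0.4,-0.17,0],
    [0.5,0,0],
    [0.5,0,0],
    [0.5,0,0],
    [0.5,0,0],
    [0.3,0,0],
    [0,0,0],
  ],
  rotation=[
    [0,0,0],
    [0,0,0],
    [0,0,0],
    [0,0,0],
    [0,0,0],
    [0,0,0],
    [0,0,0],
    [0,0,0],
  ],
)

```text
clock: 3.65
position: [0.4441, -0.3237, 0.0894]
tool_rot: [-0.0, 1.038, 2.608]
force: [0.6, -0.1, 0.3]
grip_width: 0.0853
```

```bash
python3 - <<'E'
from h import *
o=st();Rt=Rm(o['tool_rot']);print("err tool mm",1000*Rt.T@(np.array([.448,-.3243,.0867])-o['position']))
im=optics.grab_frame("scene");cv2.imwrite("pics/g1.png",cv2.resize(im[190:310,110:240,::-1],None,fx=4,fy=4))
E
```

```text
3.65 q [ 0.4949  0.8828  0.0501  1.4778 -0.038   1.3149 -1.5471] p [ 0.4441 -0.3237  0.0894] F [ 0.5806 -0.1462  0.2863] w 0.0853334340321888
x [-0.4373  0.2583 -0.8614] y [-0.5084 -0.8611 -0.0001] z [-0.7418  0.4378  0.5079]
err tool mm [ 0.422  -1.4525 -4.5094]
```

View pics/g1.png

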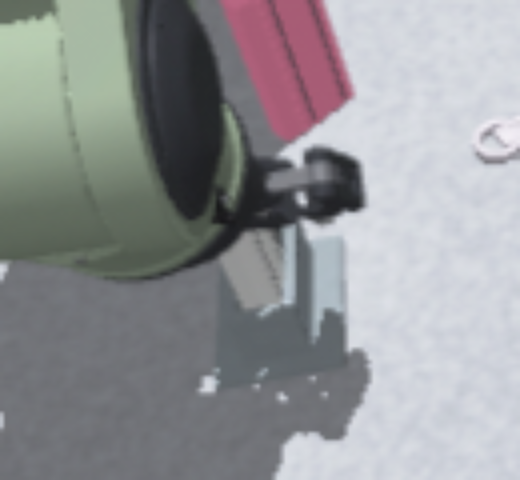

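The arm hides most of the rack here. Near the rack, one open finger shows at about (335,180) and the bar at about (250,270). I'll make a small correction, then close.

arm_command(
  delta_pos=[
    [0.01,-0.05,-0.15],
    [0,0,0],
  ],
  rotation=[
    [0,0,0],
    [0,0,0],
  ],
)

```text
clock: 3.9
position: [0.4497, -0.3251, 0.0885]
tool_rot: [-0.0, 1.042, 2.608]
force: [-0.6, 0.4, -0.5]
grip_width: 0.0855
```

arm_command(
  delta_pos=[
    [0,0,0],
    [0,0,0],
    [0,0,0],
    [0,0,0],
    [0,0,0],
    [0,0,0],
    [0,0,0],
    [0,0,0],
  ],
  rotation=[
    [0,0,0],
    [0,0,0],
    [0,0,0],
    [0,0,0],
    [0,0,0],
    [0,0,0],
    [0,0,0],
    [0,0,0],
  ],
  gripper=1,
  grip_force=70,
)

```text
clock: 4.7
position: [0.4505, -0.3258, 0.0891]
tool_rot: [0.0, 1.043, 2.608]
force: [0.6, 0.7, -0.0]
grip_width: 0.0194
```

```bash
python3 - <<'E'
from h import *
o=st();Rt=Rm(o['tool_rot']);print("up 20mm in tool/30mm:",Rt.T@[0,0,.02/.03])
E
```

```text
4.7 q [ 0.4931  0.8887  0.0501  1.4617 -0.039   1.3199 -1.549 ] p [ 0.4505 -0.3258  0.0891] F [ 0.6416  0.654  -0.0189] w 0.019395653984042048
x [-0.4335  0.2558 -0.8641] y [-0.5084 -0.8611  0.0001] z [-0.744   0.4393  0.5034]
up 20mm in tool/30mm: [-0.576   0.0001  0.3356]
```

arm_command(
  delta_pos=[
    [-0.29,0,0.17],
    [-0.58,0,0.335],
    [-0.58,0,0.335],
    [-0.58,0,0.335],
    [-0.58,0,0.335],
    [-0.58,0,0.335],
    [-0.58,0,0.335],
    [-0.58,0,0.335],
    [-0.58,0,0.335],
    [-0.3,0,0.17],
  ],
  rotation=[
    [0,0,0],
    [0,0,0],
    [0,0,0],
    [0,0,0],
    [0,0,0],
    [0,0,0],
    [0,0,0],
    [0,0,0],
    [0,0,0],
    [0,0,0],
  ],
)

```text
clock: 5.7
position: [0.4501, -0.3252, 0.2806]
tool_rot: [-0.001, 1.042, 2.608]
force: [-0.4, -0.5, -3.6]
grip_width: 0.0193
```

```bash
cat > carry.py <<'E'
from fit2 import *
p=np.load('p.npy')
def place_pose(psi,th,dz,gy=.025,gz=.033,c=(.6406,-.1203)):
    h=np.array([np.cos(np.radians(psi)),np.sin(np.radians(psi)),0]);t=np.radians(th)
    x=h*np.cos(t)+np.array([0,0,-1])*np.sin(t); g=np.array([c[0],c[1],.003+gz+dz])-h*gy
    return g+.005*x,axes(x,-np.cross([0,0,1],h))
E
python3 - <<'E'
from carry import *
o=st();q0=o['qpos'];Rt=Rm(o['tool_rot']);th=np.degrees(np.arcsin(-Rt[:,0]@[.8616,-.5075,0]));print('tilt',th)
for psi in (-42,-38,-34,-30,-25,-20):
    P,Q=place_pose(psi,th,.15); best=[]
    for s5 in np.arange(.6,4,.4):
        for s6 in(.4,.9,1.4):
            for q3 in(-.4,0,.5):
              for q7 in (-1.5,0,1.5):
                qq,e,r=ik(p,P,Q,np.r_[q0[:2],q3,2.,s5,s6,q7])
                if e<1e-3 and r<.3:
                    P2,Q2=place_pose(psi,th,0);q2,e2,r2=ik(p,P2,Q2,qq)
                    if e2<1e-3 and r2<.3: best.append((np.abs(qq-q0).max(),qq,q2))
    if best: 
        b=min(best,key=lambda k:k[0]);print(psi,round(b[0],2),b[1],b[2])
E
```

```text
5.7 q [ 0.4817  0.6776  0.0705  1.3452 -0.0369  1.6493 -1.5481] p [ 0.4501 -0.3252  0.2806] F [-0.3727 -0.4534 -3.607 ] w 0.019261820919935963
x [-0.4343  0.2569 -0.8633] y [-0.5083 -0.8612 -0.0005] z [-0.7436  0.4386  0.5046]
tilt 30.304425952029526
-42 2.62 [-0.9825  0.9842  0.9854  2.2676  2.5847  0.3459  0.923 ] [-0.8741  1.2683  0.7466  2.2175  2.4998  0.5492  0.7533]
-38 2.62 [-0.908   0.9022  0.8852  2.3032  2.5796  0.4678  1.0287] [-0.7896  1.2113  0.6527  2.2513  2.5178  0.6915  0.8418]
-34 2.67 [-0.8132  0.8246  0.772   2.3345  2.5959  0.5814  1.125 ] [-0.6932  1.1614  0.5566  2.2811  2.5528  0.8255  0.9281]
-30 2.71 [-0.7257  0.7754  0.6885  2.362   2.6662  0.67    1.1639] [-0.6124  1.1354  0.4933  2.3075  2.6203  0.934   0.9757]
-25 2.8 [-0.582   0.7119  0.5519  2.3885  2.7384  0.7698  1.2514] [-0.4812  1.096   0.3883  2.3331  2.6997  1.0636  1.0811]
-20 2.87 [-0.435   0.6683  0.4292  2.4067  2.8358  0.8419  1.3211] [-0.3496  1.0684  0.2964  2.3509  2.7985  1.1639  1.1858]
```

```bash
cat >> carry.py <<'E'
def jplan(qt,n,k=10,q0=None):
    q0=monitor.observe()['qpos'] if q0 is None else q0; D=[];W=[]
    for i in range(min(n,k)):
        t0,R0=fk(p,q0+(qt-q0)*i/n);t1,R1=fk(p,q0+(qt-q0)*(i+1)/n)
        D.append(R0.T@(t1-t0)/.03);W.append(R.from_matrix(R0.T@R1).as_rotvec()/np.radians(6))
    print(str(np.round(D,2).tolist()).replace(' ',''));print(str(np.round(W,2).tolist()).replace(' ',''))
def low(qt,n=20):
    q0=monitor.observe()['qpos']
    # scraper corners in tool frame at grasp: y-z plane of scraper
    t=np.radians(30.3); m=1e9;S=[]
    for i in range(n+1):
        P,Q=fk(p,q0+(qt-q0)*i/n); x,y,z=Q.T
        ys=-x*np.cos(t)+z*np.sin(t); zs=-x*np.sin(t)-z*np.cos(t)
        g=P-.005*x; C=[g+ys*(a-.025)+zs*(b-.033) for a in(-.06,.06) for b in(0,.052)]
        S.append((P.round(2).tolist(),round(min(c[2] for c in C),3)))
    print(S[::2])
E
python3 - <<'E'
from carry import *
o=monitor.observe();q0=o['qpos']
P,Q=place_pose(-36,30.3,.15); 
qt,e,r=ik(p,P,Q,np.array([-.86,.86,.83,2.31,2.58,.52,1.08]));print(qt,e,r)
low(qt); jplan(qt,40)
E
```

```text
[-0.8622  0.8614  0.8283  2.3194  2.5828  0.5268  1.081 ] 3.7198737311984174e-09 1.0566616977330476e-05
[([0.45, -0.33, 0.28], np.float64(0.2)), ([0.42, -0.36, 0.25], np.float64(0.169)), ([0.42, -0.4, 0.25], np.float64(0.165)), ([0.44, -0.43, 0.26], np.float64(0.181)), ([0.49, -0.44, 0.28], np.float64(0.209)), ([0.55, -0.43, 0.3], np.float64(0.241)), ([0.61, -0.38, 0.31], np.float64(0.269)), ([0.65, -0.32, 0.29], np.float64(0.277)), ([0.68, -0.24, 0.26], np.float64(0.246)), ([0.66, -0.17, 0.22], np.float64(0.194)), ([0.62, -0.11, 0.18], np.float64(0.153))]
[[0.34,0.37,-0.11],[0.3,0.36,-0.08],[0.25,0.35,-0.05],[0.21,0.34,-0.03],[0.17,0.33,-0.01],[0.12,0.33,0.0],[0.08,0.33,0.02],[0.03,0.32,0.03],[-0.01,0.33,0.04],[-0.05,0.33,0.06]]
[[-0.68,-0.04,0.82],[-0.72,-0.08,0.82],[-0.75,-0.12,0.81],[-0.78,-0.16,0.81],[-0.81,-0.2,0.8],[-0.84,-0.24,0.78],[-0.87,-0.28,0.77],[-0.9,-0.32,0.75],[-0.93,-0.35,0.73],[-0.95,-0.39,0.7]]
```

arm_command(
  delta_pos=[
    [0.34,0.37,-0.11],
    [0.3,0.36,-0.08],
    [0.25,0.35,-0.05],
    [0.21,0.34,-0.03],
    [0.17,0.33,-0.01],
    [0.12,0.33,0],
    [0.08,0.33,0.02],
    [0.03,0.32,0.03],
    [-0.01,0.33,0.04],
    [-0.05,0.33,0.06],
  ],
  rotation=[
    [-0.68,-0.04,0.82],
    [-0.72,-0.08,0.82],
    [-0.75,-0.12,0.81],
    [-0.78,-0.16,0.81],
    [-0.81,-0.2,0.8],
    [-0.84,-0.24,0.78],
    [-0.87,-0.28,0.77],
    [-0.9,-0.32,0.75],
    [-0.93,-0.35,0.73],
    [-0.95,-0.39,0.7],
  ],
)

```text
clock: 6.7
position: [0.4287, -0.4233, 0.2554]
tool_rot: [0.128, 0.66, -2.381]
force: [-0.5, -0.3, -3.2]
grip_width: 0.0194
```

```bash
python3 - <<'E'
from carry import *
st();P,Q=place_pose(-36,30.3,.15); 
qt,e,r=ik(p,P,Q,np.array([-.86,.86,.83,2.31,2.58,.52,1.08]))
low(qt); jplan(qt,30)
E
```

```text
6.7 q [ 0.2911  0.6986  0.0192  1.5969  0.761   1.4447 -0.9718] p [ 0.4287 -0.4233  0.2554] F [-0.4928 -0.3286 -3.2246] w 0.019397692481086196
x [-0.5726 -0.5447 -0.6128] y [ 0.6268 -0.7726  0.101 ] z [-0.5284 -0.3263  0.7838]
[([0.43, -0.42, 0.26], np.float64(0.173)), ([0.46, -0.44, 0.26], np.float64(0.181)), ([0.5, -0.44, 0.27], np.float64(0.197)), ([0.55, -0.43, 0.28], np.float64(0.216)), ([0.59, -0.4, 0.28], np.float64(0.235)), ([0.63, -0.36, 0.28], np.float64(0.25)), ([0.66, -0.31, 0.27], np.float64(0.254)), ([0.68, -0.25, 0.25], np.float64(0.237)), ([0.68, -0.2, 0.23], np.float64(0.207)), ([0.66, -0.15, 0.21], np.float64(0.176)), ([0.62, -0.11, 0.18], np.float64(0.153))]
[[-0.08,0.36,-0.04],[-0.12,0.38,-0.02],[-0.15,0.39,0.01],[-0.19,0.4,0.04],[-0.22,0.41,0.07],[-0.24,0.42,0.1],[-0.27,0.43,0.13],[-0.29,0.44,0.17],[-0.31,0.44,0.2],[-0.33,0.44,0.24]]
[[-0.97,-0.37,0.7],[-1.0,-0.41,0.67],[-1.02,-0.44,0.64],[-1.04,-0.47,0.61],[-1.07,-0.49,0.58],[-1.09,-0.52,0.55],[-1.11,-0.54,0.51],[-1.13,-0.56,0.47],[-1.15,-0.57,0.44],[-1.17,-0.58,0.4]]
```

```bash
python3 - <<'E'
from carry import *
P,Q=place_pose(-36,30.3,.15); 
qt,e,r=ik(p,P,Q,np.array([-.86,.86,.83,2.31,2.58,.52,1.08]))
jplan(qt,36)
E
```

```text
[[-0.06,0.3,-0.03],[-0.09,0.31,-0.02],[-0.11,0.32,0.0],[-0.14,0.33,0.02],[-0.16,0.34,0.04],[-0.18,0.35,0.06],[-0.2,0.35,0.08],[-0.22,0.36,0.11],[-0.23,0.36,0.13],[-0.25,0.36,0.16]]
[[-0.81,-0.31,0.58],[-0.83,-0.33,0.56],[-0.84,-0.36,0.54],[-0.86,-0.38,0.52],[-0.87,-0.4,0.5],[-0.89,-0.41,0.48],[-0.91,-0.43,0.46],[-0.92,-0.44,0.43],[-0.93,-0.46,0.41],[-0.95,-0.47,0.38]]
```

arm_command(
  delta_pos=[
    [-0.06,0.3,-0.03],
    [-0.09,0.31,-0.02],
    [-0.11,0.32,0],
    [-0.14,0.33,0.02],
    [-0.16,0.34,0.04],
    [-0.18,0.35,0.06],
    [-0.2,0.35,0.08],
    [-0.22,0.36,0.11],
    [-0.23,0.36,0.13],
    [-0.25,0.36,0.16],
  ],
  rotation=[
    [-0.81,-0.31,0.58],
    [-0.83,-0.33,0.56],
    [-0.84,-0.36,0.54],
    [-0.86,-0.38,0.52],
    [-0.87,-0.4,0.5],
    [-0.89,-0.41,0.48],
    [-0.91,-0.43,0.46],
    [-0.92,-0.44,0.43],
    [-0.93,-0.46,0.41],
    [-0.95,-0.47,0.38],
  ],
)

```text
clock: 7.7
position: [0.5405, -0.4294, 0.2763]
tool_rot: [-0.53, 0.317, -1.707]
force: [-0.7, -0.2, -2.7]
grip_width: 0.0192
```

```bash
python3 - <<'E'
from carry import *
st();P,Q=place_pose(-36,30.3,.15); 
qt,e,r=ik(p,P,Q,np.array([-.86,.86,.83,2.31,2.58,.52,1.08]))
low(qt); jplan(qt,26)
E
```

```text
7.7 q [ 0.1379  0.7226 -0.0148  1.8033  1.3822  1.327  -0.4038] p [ 0.5405 -0.4294  0.2763] F [-0.7289 -0.1658 -2.7363] w 0.019203107196563055
x [-0.1292 -0.9414 -0.3115] y [ 0.8763  0.0386 -0.4801] z [ 0.464 -0.335  0.82 ]
[([0.54, -0.43, 0.28], np.float64(0.209)), ([0.58, -0.41, 0.27], np.float64(0.217)), ([0.61, -0.39, 0.27], np.float64(0.225)), ([0.64, -0.35, 0.27], np.float64(0.233)), ([0.67, -0.32, 0.26], np.float64(0.237)), ([0.68, -0.28, 0.25], np.float64(0.228)), ([0.69, -0.23, 0.23], np.float64(0.215)), ([0.68, -0.2, 0.22], np.float64(0.197)), ([0.67, -0.16, 0.21], np.float64(0.177)), ([0.65, -0.13, 0.19], np.float64(0.162)), ([0.62, -0.11, 0.18], np.float64(0.153))]
[[-0.24,0.43,0.15],[-0.26,0.43,0.18],[-0.27,0.42,0.22],[-0.28,0.41,0.25],[-0.28,0.4,0.28],[-0.29,0.38,0.31],[-0.3,0.36,0.33],[-0.3,0.34,0.36],[-0.3,0.31,0.38],[-0.31,0.29,0.4]]
[[-0.93,-0.49,0.37],[-0.95,-0.5,0.34],[-0.96,-0.5,0.31],[-0.98,-0.51,0.29],[-0.99,-0.51,0.26],[-1.0,-0.51,0.23],[-1.02,-0.51,0.2],[-1.03,-0.5,0.17],[-1.04,-0.5,0.15],[-1.05,-0.49,0.12]]
```

arm_command(
  delta_pos=[
    [-0.24,0.43,0.15],
    [-0.26,0.43,0.18],
    [-0.27,0.42,0.22],
    [-0.28,0.41,0.25],
    [-0.28,0.4,0.28],
    [-0.29,0.38,0.31],
    [-0.3,0.36,0.33],
    [-0.3,0.34,0.36],
    [-0.3,0.31,0.38],
    [-0.31,0.29,0.4],
  ],
  rotation=[
    [-0.93,-0.49,0.37],
    [-0.95,-0.5,0.34],
    [-0.96,-0.5,0.31],
    [-0.98,-0.51,0.29],
    [-0.99,-0.51,0.26],
    [-1.0,-0.51,0.23],
    [-1.0,-0.51,0.2],
    [-1.0,-0.5,0.17],
    [-1.0,-0.5,0.15],
    [-1.0,-0.49,0.12],
  ],
)

```text
clock: 8.7
position: [0.6644, -0.3127, 0.2536]
tool_rot: [-1.451, 0.227, -1.087]
force: [1.0, -1.1, -3.0]
grip_width: 0.0189
```

```bash
python3 - <<'E'
from carry import *
st();P,Q=place_pose(-36,30.3,.12); 
qt,e,r=ik(p,P,Q,np.array([-.86,.86,.83,2.31,2.58,.52,1.08]));print(qt)
low(qt); jplan(qt,18)
E
```

```text
8.7 q [-0.0309  0.739  -0.0015  2.0037  1.9056  1.1898  0.2665] p [ 0.6644 -0.3127  0.2536] F [ 0.9528 -1.0598 -3.0334] w 0.01885789627993262
x [ 0.4533 -0.8625 -0.2251] y [ 0.0019  0.2535 -0.9673] z [0.8913 0.4381 0.1165]
[-0.8259  0.9218  0.7688  2.3192  2.5789  0.5852  1.0359]
[([0.66, -0.31, 0.25], np.float64(0.233)), ([0.68, -0.29, 0.24], np.float64(0.219)), ([0.68, -0.26, 0.22], np.float64(0.205)), ([0.69, -0.24, 0.21], np.float64(0.19)), ([0.69, -0.21, 0.2], np.float64(0.176)), ([0.69, -0.19, 0.18], np.float64(0.162)), ([0.68, -0.17, 0.17], np.float64(0.148)), ([0.67, -0.15, 0.16], np.float64(0.136)), ([0.66, -0.13, 0.16], np.float64(0.128)), ([0.64, -0.12, 0.15], np.float64(0.123)), ([0.62, -0.11, 0.15], np.float64(0.123))]
[[-0.23,0.39,0.39],[-0.23,0.35,0.4],[-0.23,0.32,0.42],[-0.24,0.28,0.42],[-0.24,0.25,0.43],[-0.24,0.22,0.42],[-0.24,0.18,0.42],[-0.25,0.15,0.41],[-0.25,0.12,0.39],[-0.26,0.1,0.37]]
[[-0.92,-0.45,0.09],[-0.93,-0.44,0.07],[-0.94,-0.43,0.06],[-0.95,-0.41,0.04],[-0.96,-0.4,0.03],[-0.97,-0.38,0.02],[-0.97,-0.36,0.01],[-0.98,-0.34,0.0],[-0.98,-0.32,-0.0],[-0.98,-0.3,-0.01]]
```

arm_command(
  delta_pos=[
    [-0.23,0.39,0.39],
    [-0.23,0.35,0.4],
    [-0.23,0.32,0.42],
    [-0.24,0.28,0.42],
    [-0.24,0.25,0.43],
    [-0.24,0.22,0.42],
    [-0.24,0.18,0.42],
    [-0.25,0.15,0.41],
    [-0.25,0.12,0.39],
    [-0.26,0.1,0.37],
  ],
  rotation=[
    [-0.92,-0.45,0.09],
    [-0.93,-0.44,0.07],
    [-0.94,-0.43,0.06],
    [-0.95,-0.41,0.04],
    [-0.96,-0.4,0.03],
    [-0.97,-0.38,0.02],
    [-0.97,-0.36,0.01],
    [-0.98,-0.34,0],
    [-0.98,-0.32,0],
    [-0.98,-0.3,-0.01],
  ],
)

```text
clock: 9.7
position: [0.681, -0.1688, 0.1712]
tool_rot: [-2.386, 0.388, -0.685]
force: [1.0, -0.6, -2.2]
grip_width: 0.0194
```

```bash
python3 - <<'E'
from carry import *
o=st();P,Q=place_pose(-36,30.3,.06); 
qt,e,r=ik(p,P,Q,o['qpos']);print(qt,e,r)
low(qt); plan(P,Q,9)
E
```

```text
9.7 q [-0.2198  0.7715  0.0759  2.1754  2.2259  1.0171  0.9474] p [ 0.681  -0.1688  0.1712] F [ 0.9966 -0.6098 -2.2109] w 0.019402999889541556
x [ 0.7169 -0.5855 -0.3785] y [-0.6614 -0.3995 -0.6348] z [ 0.2205  0.7054 -0.6736]
[-0.429   0.87    0.2014  2.2873  2.2827  0.9258  1.4499] 1.2661289751197445e-07 0.0004527479463939531
[([0.68, -0.17, 0.17], np.float64(0.147)), ([0.68, -0.16, 0.16], np.float64(0.136)), ([0.67, -0.15, 0.15], np.float64(0.126)), ([0.67, -0.15, 0.14], np.float64(0.117)), ([0.66, -0.14, 0.14], np.float64(0.107)), ([0.65, -0.14, 0.13], np.float64(0.099)), ([0.65, -0.13, 0.12], np.float64(0.09)), ([0.64, -0.12, 0.11], np.float64(0.083)), ([0.64, -0.12, 0.11], np.float64(0.076)), ([0.63, -0.11, 0.1], np.float64(0.069)), ([0.62, -0.11, 0.09], np.float64(0.063))]
rot/row [-0.827 -0.163  0.005]
[[-0.17,0.23,0.31],[-0.17,0.21,0.33],[-0.16,0.18,0.35],[-0.16,0.15,0.36],[-0.15,0.11,0.38],[-0.14,0.08,0.39],[-0.14,0.05,0.4],[-0.13,0.01,0.4],[-0.12,-0.02,0.4]]
```

arm_command(
  delta_pos=[
    [-0.17,0.23,0.31],
    [-0.17,0.21,0.33],
    [-0.16,0.18,0.35],
    [-0.16,0.15,0.36],
    [-0.15,0.11,0.38],
    [-0.14,0.08,0.39],
    [-0.14,0.05,0.4],
    [-0.13,0.01,0.4],
    [-0.12,-0.02,0.4],
    [0,0,0],
  ],
  rotation=[
    [-0.83,-0.16,0],
    [-0.83,-0.16,0],
    [-0.83,-0.16,0],
    [-0.83,-0.16,0],
    [-0.83,-0.16,0],
    [-0.83,-0.16,0],
    [-0.83,-0.16,0],
    [-0.83,-0.16,0],
    [-0.83,-0.16,0],
    [0,0,0],
  ],
)

```text
clock: 10.7
position: [0.6194, -0.1036, 0.0887]
tool_rot: [3.107, 0.537, -0.619]
force: [0.2, 0.1, -1.6]
grip_width: 0.0194
```

```bash
python3 - <<'E'
from carry import *
o=st();
for n in("side","scene"):
    im=optics.grab_frame(n)[:,:,::-1];cv2.imwrite(f"pics/{n}1.png",im)
a=cv2.imread("pics/side1.png")[90:240,240:440];b=cv2.imread("pics/scene1.png")[130:330,220:420]
cv2.imwrite("pics/c1.png",np.hstack([cv2.resize(a,(400,300)),cv2.resize(b,(300,300))]))
P,Q=place_pose(-36,30.3,.006);plan(P,Q,5)
E
```

```text
10.7 q [-0.427   0.8745  0.1904  2.2974  2.2928  0.9338  1.4752] p [ 0.6194 -0.1036  0.0887] F [ 0.2177  0.0552 -1.6444] w 0.01936505708651273
x [ 0.6997 -0.4984 -0.5119] y [-0.5653 -0.8244  0.03  ] z [-0.4369  0.2684 -0.8585]
rot/row [0.065 0.012 0.014]
[[0.2,-0.0,0.27],[0.2,-0.0,0.27],[0.2,-0.0,0.27],[0.2,0.0,0.27],[0.2,0.0,0.27]]
```

View pics/c1.png

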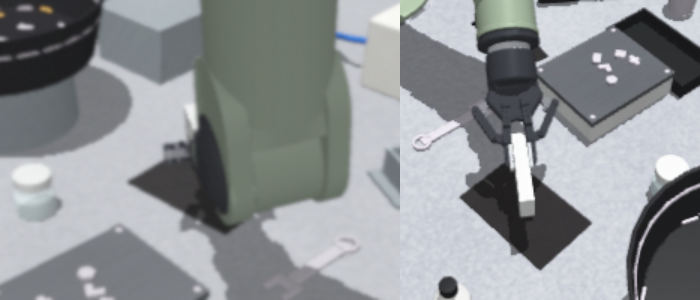

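The scene view shows the scraper level above the mat, lying diagonally from about (515,130) to (528,212), with the bottle and jar clear. I'll lower it.

arm_command(
  delta_pos=[
    [0.2,0,0.27],
    [0.2,0,0.27],
    [0.2,0,0.27],
    [0.2,0,0.27],
    [0.18,0,0.25],
    [0,0,0],
  ],
  rotation=[
    [0.065,0.012,0.014],
    [0.065,0.012,0.014],
    [0.065,0.012,0.014],
    [0.065,0.012,0.014],
    [0.065,0.012,0.014],
    [0,0,0],
  ],
)

```text
clock: 11.4
position: [0.6253, -0.1098, 0.0366]
tool_rot: [-3.131, 0.526, -0.63]
force: [0.4, 1.7, 1.2]
grip_width: 0.0193
```

```bash
python3 - <<'E'
from carry import *
o=st();P,Q=place_pose(-36,30.3,0);print(P);plan(P,Q,3)
E
```

```text
11.4 q [-0.3887  1.0052  0.1513  2.2505  2.3108  1.0155  1.3677] p [ 0.6253 -0.1098  0.0366] F [0.4483 1.7059 1.164 ] w 0.019327817526074563
x [ 0.6991 -0.5095 -0.5017] y [-0.5933 -0.8049 -0.0093] z [-0.3991  0.3041 -0.865 ]
[ 0.6239 -0.1081  0.0335]
rot/row [-0.037 -0.011 -0.004]
[[-0.0,-0.01,0.04],[-0.0,-0.01,0.04],[-0.0,-0.01,0.04]]
```

arm_command(
  delta_pos=[
    [0.02,0,0.035],
    [0.02,0,0.035],
    [0,0,0],
  ],
  rotation=[
    [-0.04,0,0],
    [-0.04,0,0],
    [0,0,0],
  ],
)

```text
clock: 11.7
position: [0.6259, -0.1099, 0.0368]
tool_rot: [-3.138, 0.519, -0.628]
force: [0.0, -0.6, -2.7]
grip_width: 0.0191
```

arm_command(
  delta_pos=[
    [0.05,0,0.09],
    [0.05,0,0.09],
    [0,0,0],
  ],
  rotation=[
    [0,0,0],
    [0,0,0],
    [0,0,0],
  ],
)

```text
clock: 12.0
position: [0.6267, -0.1103, 0.0369]
tool_rot: [-3.135, 0.505, -0.627]
force: [-0.6, 0.4, -4.1]
grip_width: 0.019
```

arm_command(
  delta_pos=[
    [0,0,0],
    [0,0,0],
    [0,0,0],
    [0,0,0],
    [0,0,0],
  ],
  rotation=[
    [0,0,0],
    [0,0,0],
    [0,0,0],
    [0,0,0],
    [0,0,0],
  ],
  gripper=-0.4,
)

```text
clock: 12.5
position: [0.6273, -0.1107, 0.037]
tool_rot: [-3.134, 0.504, -0.627]
force: [-0.3, -0.1, -0.4]
grip_width: 0.0597
```

```bash
python3 - <<'E'
from carry import *
o=st()
E
```

```text
12.5 q [-0.3933  1.0193  0.1541  2.2491  2.3112  1.0418  1.36  ] p [ 0.6273 -0.1107  0.037 ] F [-0.3263 -0.0952 -0.3774] w 0.05965550398877376
x [ 0.7089 -0.5137 -0.4833] y [-0.5896 -0.8077 -0.0064] z [-0.3871  0.2895 -0.8754]
```

arm_command(
  delta_pos=[
    [-0.4,0,0],
    [-0.7,0,0],
    [-0.7,0,0],
    [-0.7,0,-0.3],
    [-0.7,0,-0.5],
    [-0.6,0,-0.6],
    [-0.4,0,-0.8],
    [-0.3,0,-0.8],
    [-0.2,0,-0.6],
  ],
  rotation=[
    [0,0,0],
    [0,0,0],
    [0,0,0],
    [0,0,0],
    [0,0,0],
    [0,0,0],
    [0,0,0],
    [0,0,0],
    [0,0,0],
  ],
  gripper=-1,
)

```text
clock: 13.4
position: [0.5634, -0.0633, 0.2048]
tool_rot: [-3.136, 0.507, -0.622]
force: [1.0, 0.2, -0.5]
grip_width: 0.0857
```

```bash
python3 - <<'E'
from carry import *
o=st();im=optics.grab_frame("scene")[:,:,::-1];cv2.imwrite("pics/scene2.png",im)
cv2.imwrite("pics/s2z.png",cv2.resize(im[130:330,240:440],(800,600)) if 0 else cv2.resize(im[225:315,250:360],None,fx=6,fy=6,interpolation=cv2.INTER_CUBIC))
E
```

```text
13.4 q [-0.4853  0.5541  0.053   2.4223  1.9919  0.9647  1.7248] p [ 0.5634 -0.0633  0.2048] F [ 0.9689  0.2142 -0.5444] w 0.08565692767575134
x [ 0.7104 -0.5098 -0.4853] y [-0.5854 -0.8108 -0.0052] z [-0.3908  0.2878 -0.8743]
```

View pics/s2z.png

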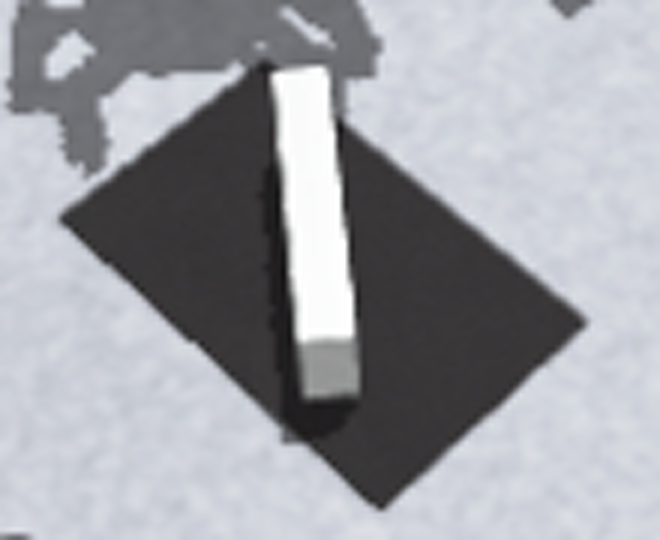

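The scraper stands upright on the mat; in the crop its top face runs from (300,70) to (328,340).

```bash
python3 - <<'E'
from carry import *
c=optics.camera_params("scene");Z=lambda q:(np.array(q,float)+.5)/6+[250,225]-.5
P=cast(c,Z([[272,73],[328,67],[353,337],[302,342]]),.055);print(P,P.mean(0))
a=P[:2].mean(0);b=P[2:].mean(0);v=b-a;print(np.linalg.norm(v),np.degrees(np.arctan2(v[1],v[0])),np.linalg.norm(P[0]-P[1]))
ps=np.arctan2(v[1],v[0]);C=P.mean(0)
y=[-np.sin(ps),np.cos(ps),0];Q=axes([0,0,-1],y);o=monitor.observe()
qt,e,r=ik(p,np.array([C[0],C[1],.20]),Q,np.array([.15,.4,.05,1.9,0,.9,1.1]));print(qt,e,r)
q0=o['qpos']
for i in range(0,11,2): print(fk(p,q0+(qt-q0)*i/10)[0])
jplan(qt,32)
E
```

```text
[[ 0.5891 -0.0951  0.055 ]
 [ 0.6016 -0.0777  0.055 ]
 [ 0.6979 -0.1504  0.055 ]
 [ 0.6871 -0.1647  0.055 ]] [ 0.6439 -0.122   0.055 ]
0.12040422019152801 -36.22634846051503 0.021449209956832235
[ 0.0783  0.6169  0.0287  1.5588 -0.0202  0.9662  1.0517] 1.2964891332284232e-07 0.00026655675211985743
[ 0.5639 -0.0645  0.2071]
[ 0.5599 -0.146   0.2106]
[ 0.5402 -0.1866  0.1967]
[ 0.5361 -0.1844  0.1774]
[ 0.5693 -0.1545  0.1718]
[ 0.6439 -0.122   0.2   ]
[[0.26,0.37,-0.22],[0.26,0.34,-0.21],[0.25,0.31,-0.21],[0.24,0.29,-0.2],[0.23,0.26,-0.19],[0.22,0.24,-0.18],[0.21,0.21,-0.16],[0.19,0.19,-0.15],[0.18,0.17,-0.13],[0.17,0.15,-0.11]]
[[0.8,0.04,0.52],[0.81,0.04,0.51],[0.81,0.04,0.51],[0.81,0.04,0.5],[0.82,0.04,0.5],[0.82,0.04,0.49],[0.82,0.04,0.49],[0.82,0.04,0.48],[0.83,0.04,0.48],[0.83,0.04,0.48]]
```

arm_command(
  delta_pos=[
    [0.26,0.37,-0.22],
    [0.26,0.34,-0.21],
    [0.25,0.31,-0.21],
    [0.24,0.29,-0.2],
    [0.23,0.26,-0.19],
    [0.22,0.24,-0.18],
    [0.21,0.21,-0.16],
    [0.19,0.19,-0.15],
    [0.18,0.17,-0.13],
    [0.17,0.15,-0.11],
  ],
  rotation=[
    [0.8,0.04,0.52],
    [0.81,0.04,0.51],
    [0.81,0.04,0.51],
    [0.81,0.04,0.5],
    [0.82,0.04,0.5],
    [0.82,0.04,0.49],
    [0.82,0.04,0.49],
    [0.82,0.04,0.48],
    [0.83,0.04,0.48],
    [0.83,0.04,0.48],
  ],
)

```text
clock: 14.45
position: [0.5395, -0.1736, 0.2049]
tool_rot: [-2.557, 0.618, -1.227]
force: [-0.3, -0.7, 0.3]
grip_width: 0.0854
```

```bash
cat > t2.py <<'E'
from carry import *
import sys
n=int(sys.argv[1]);ps=np.radians(-36.2);C=[.6439,-.122]
Q=axes([0,0,-1],[-np.sin(ps),np.cos(ps),0]);q0=st()['qpos']
qt,e,r=ik(p,np.array([C[0],C[1],.20]),Q,np.array([.15,.4,.05,1.9,0,.9,1.1]));print(qt)
print([fk(p,q0+(qt-q0)*i/10)[0].round(3).tolist() for i in range(0,11,2)])
jplan(qt,n)
E
python3 t2.py 24
```

```text
14.45 q [-0.3625  0.5637  0.1125  2.1625  1.3212  0.9293  1.5101] p [ 0.5395 -0.1736  0.2049] F [-0.2569 -0.6906  0.2554] w 0.08537638928340348
x [ 0.2747 -0.7673 -0.5795] y [-0.8929  0.02   -0.4498] z [ 0.3568  0.6409 -0.6796]
[ 0.0784  0.6169  0.0286  1.5589 -0.0201  0.9661  1.0522]
[[0.539, -0.174, 0.205], [0.532, -0.187, 0.192], [0.534, -0.182, 0.179], [0.553, -0.165, 0.171], [0.59, -0.142, 0.176], [0.644, -0.122, 0.2]]
[[0.14,0.09,-0.06],[0.12,0.08,-0.04],[0.11,0.07,-0.03],[0.1,0.07,-0.01],[0.08,0.06,0.01],[0.07,0.06,0.03],[0.06,0.06,0.05],[0.04,0.06,0.07],[0.03,0.06,0.09],[0.01,0.07,0.11]]
[[0.76,0.03,0.41],[0.75,0.03,0.41],[0.75,0.03,0.41],[0.75,0.03,0.41],[0.75,0.03,0.41],[0.75,0.02,0.41],[0.74,0.02,0.42],[0.74,0.02,0.42],[0.74,0.02,0.42],[0.73,0.02,0.43]]
```

arm_command(
  delta_pos=[
    [0.14,0.09,-0.06],
    [0.12,0.08,-0.04],
    [0.11,0.07,-0.03],
    [0.1,0.07,-0.01],
    [0.08,0.06,0.01],
    [0.07,0.06,0.03],
    [0.06,0.06,0.05],
    [0.04,0.06,0.07],
    [0.03,0.06,0.09],
    [0.01,0.07,0.11],
  ],
  rotation=[
    [0.76,0.03,0.41],
    [0.75,0.03,0.41],
    [0.75,0.03,0.41],
    [0.75,0.03,0.41],
    [0.75,0.03,0.41],
    [0.75,0.02,0.41],
    [0.74,0.02,0.42],
    [0.74,0.02,0.42],
    [0.74,0.02,0.42],
    [0.73,0.02,0.43],
  ],
)

```text
clock: 15.45
position: [0.5257, -0.1761, 0.1749]
tool_rot: [-2.06, 0.936, -1.679]
force: [-0.5, -0.6, -0.5]
grip_width: 0.0854
```

```bash
python3 t2.py 14
```

```text
15.45 q [-0.1956  0.5826  0.097   1.9222  0.7258  0.9375  1.3123] p [ 0.5257 -0.1761  0.1749] F [-0.4518 -0.5777 -0.508 ] w 0.08539796896459641
x [-0.064  -0.5899 -0.8049] y [-0.3904  0.7571 -0.5238] z [ 0.9184  0.2807 -0.2788]
[ 0.0784  0.6169  0.0286  1.5589 -0.0201  0.9661  1.0522]
[[0.526, -0.176, 0.175], [0.538, -0.167, 0.17], [0.556, -0.155, 0.17], [0.58, -0.143, 0.174], [0.61, -0.131, 0.183], [0.644, -0.122, 0.2]]
[[-0.02,0.06,0.16],[-0.03,0.07,0.18],[-0.05,0.08,0.2],[-0.07,0.09,0.21],[-0.08,0.11,0.23],[-0.1,0.12,0.24],[-0.12,0.14,0.25],[-0.13,0.16,0.27],[-0.15,0.18,0.28],[-0.17,0.2,0.29]]
[[0.71,0.01,0.41],[0.71,0.01,0.42],[0.7,0.01,0.42],[0.69,0.01,0.43],[0.69,0.01,0.43],[0.68,0.01,0.44],[0.68,0.02,0.44],[0.67,0.02,0.45],[0.66,0.02,0.46],[0.65,0.02,0.46]]
```

arm_command(
  delta_pos=[
    [-0.02,0.06,0.16],
    [-0.03,0.07,0.18],
    [-0.05,0.08,0.2],
    [-0.07,0.09,0.21],
    [-0.08,0.11,0.23],
    [-0.1,0.12,0.24],
    [-0.12,0.14,0.25],
    [-0.13,0.16,0.27],
    [-0.15,0.18,0.28],
    [-0.17,0.2,0.29],
  ],
  rotation=[
    [0.71,0.01,0.41],
    [0.71,0.01,0.42],
    [0.7,0.01,0.42],
    [0.69,0.01,0.43],
    [0.69,0.01,0.43],
    [0.68,0.01,0.44],
    [0.68,0.02,0.44],
    [0.67,0.02,0.45],
    [0.66,0.02,0.46],
    [0.65,0.02,0.46],
  ],
)

```text
clock: 16.45
position: [0.5899, -0.1268, 0.1754]
tool_rot: [-1.707, 1.385, -2.102]
force: [-0.5, -0.6, 0.0]
grip_width: 0.0853
```

```bash
cat > pp.py <<'E'
from carry import *
import sys
# usage: x y z psi_deg(scraper length az) n ; tool down, y perpendicular(+90)
x,y,z,ps,n=map(float,sys.argv[1:6]);ps=np.radians(ps)
o=st();Q=axes([0,0,-1],[-np.sin(ps),np.cos(ps),0]);plan([x,y,z],Q,int(n))
E
python3 pp.py .6439 -.122 .12 -36.2 8
```

```text
16.45 q [0.0031 0.6045 0.0376 1.6734 0.1736 0.9603 1.1044] p [ 0.5899 -0.1268  0.1754] F [-0.5369 -0.5532  0.0287] w 0.08531291687658732
x [-0.0936 -0.1595 -0.9828] y [ 0.376   0.9083 -0.1832] z [ 0.9219 -0.3867 -0.0251]
rot/row [ 0.282 -0.004  0.222]
[[0.2,0.15,0.21],[0.21,0.15,0.2],[0.21,0.15,0.2],[0.21,0.15,0.19],[0.22,0.15,0.19],[0.22,0.15,0.18],[0.22,0.15,0.18],[0.23,0.15,0.17]]
```

arm_command(
  delta_pos=[
    [0.2,0.15,0.21],
    [0.21,0.15,0.2],
    [0.21,0.15,0.2],
    [0.21,0.15,0.19],
    [0.22,0.15,0.19],
    [0.22,0.15,0.18],
    [0.22,0.15,0.18],
    [0.23,0.15,0.17],
    [0,0,0],
  ],
  rotation=[
    [0.28,0,0.22],
    [0.28,0,0.22],
    [0.28,0,0.22],
    [0.28,0,0.22],
    [0.28,0,0.22],
    [0.28,0,0.22],
    [0.28,0,0.22],
    [0.28,0,0.22],
    [0,0,0],
  ],
)

```text
clock: 17.35
position: [0.6455, -0.1195, 0.1122]
tool_rot: [2.362, 1.558, 1.714]
force: [-1.4, 0.1, 0.2]
grip_width: 0.0853
```

```bash
python3 pp.py .6439 -.122 .034 -36.2 5;python3 - <<'E'
from h import *
w=optics.camera_params("wrist");im=optics.grab_frame("wrist")[:,:,::-1];cv2.imwrite("pics/w2.png",im)
# bright top face of scraper
m=(im.min(2)>150).astype(np.uint8);k,_=cv2.findContours(m,cv2.RETR_EXTERNAL,cv2.CHAIN_APPROX_NONE)
for q in k:
    if cv2.contourArea(q)>400:
        W=cast(w,q[:,0],.055)[:,:2].astype(np.float32);print(cv2.boundingRect(q),cv2.minAreaRect(W))
E
```

```text
17.35 q [ 0.1029  0.7245 -0.0064  1.6092 -0.0114  0.8109  1.0288] p [ 0.6455 -0.1195  0.1122] F [-1.3819  0.1217  0.1702] w 0.08534167439589202
x [-0.0018  0.0128 -0.9999] y [0.6037 0.7972 0.0091] z [ 0.7972 -0.6036 -0.0092]
rot/row [-0.031 -0.017 -0.017]
[[0.52,-0.02,0.01],[0.52,-0.02,0.01],[0.52,-0.02,0.0],[0.52,-0.02,0.0],[0.52,-0.02,0.0]]
(616, 181, 24, 61) ((0.7663416862487793, 0.0538504384458065), (0.015027618035674095, 0.04552065208554268), 71.33734130859375)
(294, 140, 31, 97) ((0.6226541996002197, -0.10639069974422455), (0.018937859684228897, 0.06480409950017929), 53.341312408447266)
```

arm_command(
  delta_pos=[
    [0.52,-0.02,0],
    [0.52,-0.02,0],
    [0.52,-0.02,0],
    [0.52,-0.02,0],
    [0.45,-0.02,0],
    [0,0,0],
  ],
  rotation=[
    [-0.03,-0.02,-0.02],
    [-0.03,-0.02,-0.02],
    [-0.03,-0.02,-0.02],
    [-0.03,-0.02,-0.02],
    [-0.03,-0.02,-0.02],
    [0,0,0],
  ],
)

```text
clock: 18.0
position: [0.6424, -0.1203, 0.0306]
tool_rot: [-1.154, 1.567, -1.78]
force: [-0.2, 0.2, -0.0]
grip_width: 0.0853
```

```bash
python3 pp.py .6439 -.122 .034 -36.4 1
```

```text
18.0 q [ 0.0941  0.8338 -0.0026  1.6456  0.01    0.6627  1.0292] p [ 0.6424 -0.1203  0.0306] F [-0.1988  0.2001 -0.0377] w 0.08527909107707879
x [-0.0009 -0.0042 -1.    ] y [ 0.586   0.8103 -0.0039] z [ 0.8103 -0.586   0.0017]
rot/row [0.087 0.017 0.037]
[[-0.11,-0.02,0.07]]
```

arm_command(
  delta_pos=[
    [-0.11,-0.02,0.07],
    [0,0,0],
    [0,0,0],
    [0,0,0],
    [0,0,0],
    [0,0,0],
    [0,0,0],
    [0,0,0],
    [0,0,0],
  ],
  rotation=[
    [0.05,0.02,0.04],
    [0,0,0],
    [0,0,0],
    [0,0,0],
    [0,0,0],
    [0,0,0],
    [0,0,0],
    [0,0,0],
    [0,0,0],
  ],
  gripper=1,
  grip_force=80,
)

```text
clock: 18.9
position: [0.6446, -0.1222, 0.036]
tool_rot: [0.936, 1.569, 0.304]
force: [0.2, -0.2, -2.5]
grip_width: 0.019
```

```bash
python3 pp.py .6439 -.122 .14 -36.4 7; python3 - <<'E'
from h import *
# bed pose refine from scene plate corner points: print bed y start etc
a=np.radians(-4.6);ex=np.array([np.cos(a),np.sin(a)]);ey=np.array([-np.sin(a),np.cos(a)]);C=np.array([.544,.148])
for y in(-.075,-.06,.08,.1):print(y,C+ey*y)
for c in [[0.5165,0.1602],[0.5378,.1994],[.5657,.2043],[.5433,.1542],[.571,.1407]]: d=np.array(c)-C;print(d@ex,d@ey)
E
```

```text
18.9 q [ 0.1011  0.828  -0.0056  1.6392  0.0053  0.6726  1.0322] p [ 0.6446 -0.1222  0.036 ] F [ 0.1652 -0.1807 -2.5218] w 0.019015146722153826
x [ 0.0019  0.0006 -1.    ] y [0.5905 0.807  0.0016] z [ 0.807  -0.5905  0.0012]
rot/row [ 0.005  0.002 -0.002]
[[-0.5,-0.0,-0.0],[-0.5,-0.0,-0.0],[-0.5,-0.0,-0.0],[-0.5,-0.0,-0.0],[-0.5,-0.0,-0.0],[-0.5,-0.0,-0.0],[-0.5,-0.0,-0.0]]
-0.075 [0.538  0.0732]
-0.06 [0.5392 0.0882]
0.08 [0.5504 0.2277]
0.1 [0.552  0.2477]
-0.028389846034358953 0.009955231898122604
-0.010302253756932174 0.05073720102181217
0.017114902222785746 0.057858967515022966
-0.001194978545758333 0.006123889799398539
0.027498481865919258 -0.005111114855851421
```

arm_command(
  delta_pos=[
    [-0.4,0,0],
    [-0.55,0,0],
    [-0.55,0,0],
    [-0.55,0,0],
    [-0.55,0,0],
    [-0.55,0,0],
    [-0.45,0,0],
    [0,0,0],
  ],
  rotation=[
    [0,0,0],
    [0,0,0],
    [0,0,0],
    [0,0,0],
    [0,0,0],
    [0,0,0],
    [0,0,0],
    [0,0,0],
  ],
)

```text
clock: 19.7
position: [0.6451, -0.1226, 0.1573]
tool_rot: [0.633, 1.564, 0.001]
force: [1.0, -0.7, -3.2]
grip_width: 0.0191
```

```bash
python3 pp.py .5385 .0802 .13 -4.6 12
```

```text
19.7 q [ 0.0978  0.6637  0.      1.5929 -0.0008  0.8785  1.0373] p [ 0.6451 -0.1226  0.1573] F [ 0.9529 -0.7358 -3.2293] w 0.01909963501014841
x [ 0.0066  0.     -1.    ] y [0.5906 0.8069 0.0039] z [ 0.8069 -0.5907  0.0053]
rot/row [-0.439  0.005 -0.002]
[[0.07,0.28,-0.57],[0.07,0.31,-0.56],[0.07,0.33,-0.54],[0.07,0.36,-0.53],[0.07,0.38,-0.51],[0.07,0.4,-0.49],[0.08,0.42,-0.47],[0.08,0.45,-0.45],[0.08,0.47,-0.43],[0.08,0.49,-0.41],[0.08,0.5,-0.39],[0.08,0.52,-0.36]]
```

arm_command(
  delta_pos=[
    [0.07,0.28,-0.57],
    [0.07,0.31,-0.56],
    [0.07,0.33,-0.54],
    [0.07,0.36,-0.53],
    [0.07,0.38,-0.51],
    [0.07,0.4,-0.49],
    [0.08,0.42,-0.47],
    [0.08,0.45,-0.45],
    [0.08,0.47,-0.43],
    [0.08,0.49,-0.41],
  ],
  rotation=[
    [-0.44,0,0],
    [-0.44,0,0],
    [-0.44,0,0],
    [-0.44,0,0],
    [-0.44,0,0],
    [-0.44,0,0],
    [-0.44,0,0],
    [-0.44,0,0],
    [-0.44,0,0],
    [-0.44,0,0],
  ],
)

```text
clock: 20.7
position: [0.5507, 0.0515, 0.1327]
tool_rot: [-0.095, 1.564, -0.246]
force: [1.1, 0.9, -2.7]
grip_width: 0.0189
```

```bash
python3 pp.py .5385 .0802 .13 -4.6 2
```

```text
20.7 q [-0.1068  0.5566 -0.1307  1.8885  0.1122  0.6974  1.1161] p [0.5507 0.0515 0.1327] F [ 1.1111  0.854  -2.7473] w 0.01889512144862212
x [ 0.0066 -0.0017 -1.    ] y [ 0.1505  0.9886 -0.0006] z [ 0.9886 -0.1505  0.0067]
rot/row [-0.338  0.032  0.004]
[[0.04,0.44,-0.27],[0.04,0.45,-0.26]]
```

arm_command(
  delta_pos=[
    [0.04,0.44,-0.27],
    [0.04,0.45,-0.26],
    [0,0,0],
    [0.5,0,0],
    [0.5,0,0],
    [0.1,0,0],
    [0,0,0],
  ],
  rotation=[
    [-0.34,0.03,0],
    [-0.34,0.03,0],
    [0,0,0],
    [0,0,0],
    [0,0,0],
    [0,0,0],
    [0,0,0],
  ],
)

```text
clock: 21.4
position: [0.5367, 0.0869, 0.0966]
tool_rot: [-0.148, 1.57, -0.213]
force: [-0.2, -0.8, -2.8]
grip_width: 0.0193
```

```bash
python3 pp.py .5385 .0802 .087 -4.6 1; python3 - <<'E'
from h import *
im=optics.grab_frame("side")[:,:,::-1]; im2=optics.grab_frame("scene")[:,:,::-1]
cv2.imwrite("pics/b1.png",np.hstack([cv2.resize(im[170:330,180:340],(480,480)),cv2.resize(im2[120:220,290:440],(320,480)) if 0 else cv2.resize(im2[110:230,280:400],(320,320)).repeat(1,0) if 0 else cv2.copyMakeBorder(cv2.resize(im2[125:225,300:400],(310,310)),0,170,0,0,cv2.BORDER_CONSTANT)]))
E
```

```text
21.4 q [-0.1632  0.6051 -0.146   1.9265  0.1437  0.6192  1.1054] p [0.5367 0.0869 0.0966] F [-0.2478 -0.8136 -2.7601] w 0.019264496860008015
x [ 0.0008 -0.0002 -1.    ] y [ 0.0646  0.9979 -0.0001] z [ 0.9979 -0.0646  0.0008]
rot/row [0.149 0.008 0.001]
[[0.32,-0.22,0.07]]
```

View pics/b1.png

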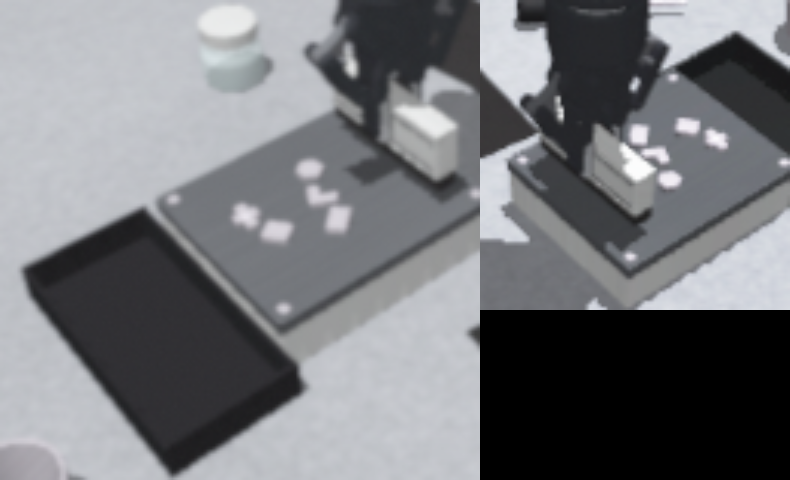

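The views show the scraper level and square over the plate's −y strip. All five chips lie ahead of it within the blade's width, and the tray is empty. I'll lower it to contact.

arm_command(
  delta_pos=[
    [0.2,-0.2,0.05],
    [0.1,0,0],
    [0,0,0],
  ],
  rotation=[
    [0.12,0,0],
    [0,0,0],
    [0,0,0],
  ],
)

```text
clock: 21.8
position: [0.5389, 0.0799, 0.0886]
tool_rot: [0.126, 1.567, 0.046]
force: [-0.7, -0.1, -2.4]
grip_width: 0.0187
```

arm_command(
  delta_pos=[
    [0.1,0,0],
    [0.1,0,0],
  ],
  rotation=[
    [0,0,0],
    [0,0,0],
  ],
)

```text
clock: 22.0
position: [0.5393, 0.0798, 0.0828]
tool_rot: [0.154, 1.566, 0.075]
force: [-8.8, -4.9, 63.7]
grip_width: 0.019
```

arm_command(
  delta_pos=[
    [0,0,0],
  ],
  rotation=[
    [0,0,0],
  ],
)

```text
clock: 22.1
position: [0.5393, 0.0798, 0.0829]
tool_rot: [0.129, 1.567, 0.049]
force: [-3.0, -1.5, 8.0]
grip_width: 0.0192
```

```bash
python3 pp.py .5517 .2487 .083 -4.6 10
```

```text
22.1 q [-0.1562  0.628  -0.1373  1.9314  0.1473  0.5875  1.1011] p [0.5393 0.0798 0.0829] F [-3.0114 -1.5279  7.9912] w 0.019211913886815646
x [ 0.0043  0.0002 -1.    ] y [0.0796 0.9968 0.0006] z [ 0.9968 -0.0796  0.0043]
rot/row [ 0.001  0.004 -0.001]
[[-0.0,0.56,-0.0],[-0.0,0.56,-0.0],[-0.0,0.56,-0.0],[-0.0,0.56,-0.0],[-0.0,0.56,-0.0],[-0.0,0.56,-0.0],[-0.0,0.56,-0.0],[-0.0,0.56,-0.0],[-0.0,0.56,-0.0],[-0.0,0.56,-0.0]]
```

arm_command(
  delta_pos=[
    [0.02,0.3,0],
    [0.02,0.35,0],
    [0.02,0.35,0],
  ],
  rotation=[
    [0,0,0],
    [0,0,0],
    [0,0,0],
  ],
)

```text
clock: 22.4
position: [0.5428, 0.1029, 0.0829]
tool_rot: [-0.898, 1.562, -0.984]
force: [-1.9, -11.6, 15.4]
grip_width: 0.019
```

arm_command(
  delta_pos=[
    [0.02,0.4,-0.05],
    [0.02,0.4,-0.03],
    [0.02,0.4,0],
    [0.02,0.4,0],
  ],
  rotation=[
    [0,0,0],
    [0,0,0],
    [0,0,0],
    [0,0,0],
  ],
)

```text
clock: 22.8
position: [0.547, 0.1452, 0.083]
tool_rot: [-0.987, 1.553, -1.079]
force: [-1.7, -12.3, 18.7]
grip_width: 0.0189
```

```bash
python3 pp.py .5525 .2525 .083 -4.6 8; python3 - <<'E'
from h import *
im=optics.grab_frame("scene")[:,:,::-1]; cv2.imwrite("pics/mid.png",im)
E
```

```text
22.8 q [-0.2942  0.6507 -0.1119  1.8774  0.1478  0.6197  0.975 ] p [0.547  0.1452 0.083 ] F [ -1.6671 -12.2554  18.693 ] w 0.01894954637025762
x [ 0.0085 -0.0159 -0.9998] y [ 0.0919  0.9957 -0.015 ] z [ 0.9957 -0.0918  0.0099]
rot/row [-0.014  0.012  0.018]
[[-0.01,0.45,-0.02],[-0.01,0.45,-0.02],[-0.01,0.45,-0.02],[-0.0,0.45,-0.02],[-0.0,0.45,-0.02],[-0.0,0.45,-0.02],[-0.0,0.45,-0.01],[-0.0,0.45,-0.01]]
```

arm_command(
  delta_pos=[
    [0.02,0.4,-0.02],
    [0.02,0.4,-0.02],
    [0.02,0.4,-0.02],
    [0.02,0.4,-0.02],
    [0.02,0.4,-0.02],
    [0.02,0.4,-0.02],
  ],
  rotation=[
    [-0.02,0.02,0.04],
    [-0.02,0.02,0.04],
    [-0.02,0.02,0.04],
    [-0.02,0.02,0.04],
    [-0.02,0.02,0.03],
    [-0.02,0.02,0.03],
  ],
)

```text
clock: 23.45
position: [0.5538, 0.2102, 0.0829]
tool_rot: [-0.832, 1.567, -0.918]
force: [-1.5, -12.3, 13.9]
grip_width: 0.0192
```

```bash
python3 pp.py .5525 .2525 .083 -4.6 4; python3 - <<'E'
from h import *
c=optics.camera_params("side")
im=optics.grab_frame("side")[:,:,::-1]; cv2.imwrite("pics/mid2.png",im)
# plate +y edge from side initial image: plate/tray boundary, check the earlier corners
D=lambda p:np.array(p)/2.5+[180,120]
print(cast(c,D([[132,293],[236,398]]),.05))
cv2.imwrite("pics/mid2z.png",cv2.resize(im[170:330,180:340],(640,640)))
E
```

```text
23.45 q [-0.3811  0.6827 -0.1205  1.8035  0.1304  0.6623  0.907 ] p [0.5538 0.2102 0.0829] F [ -1.4658 -12.3439  13.8642] w 0.019232238148172147
x [ 0.0025 -0.0033 -1.    ] y [ 0.0859  0.9963 -0.0031] z [ 0.9963 -0.0859  0.0028]
rot/row [-0.014  0.007  0.007]
[[-0.0,0.35,-0.04],[-0.0,0.35,-0.04],[-0.0,0.35,-0.04],[-0.0,0.35,-0.04]]
[[0.626  0.2362 0.05  ]
 [0.4688 0.249  0.05  ]]
```

View pics/mid2z.png

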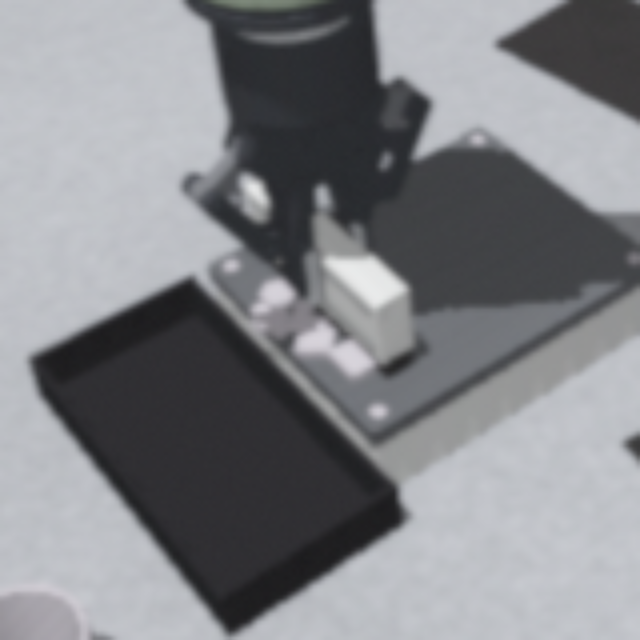

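The chips are bunched ahead of the blade at about (270–350, 290–360), right by the plate edge, with nothing slipping round the ends. I'll finish the stroke.

arm_command(
  delta_pos=[
    [0.02,0.35,-0.04],
    [0.02,0.35,-0.04],
    [0.015,0.35,-0.03],
    [0.01,0.35,0],
    [0,0.1,0],
    [0,0,0],
  ],
  rotation=[
    [-0.02,0.01,0.03],
    [-0.02,0.01,0.03],
    [-0.02,0.01,0.03],
    [0,0.01,0.03],
    [0,0,0.02],
    [0,0,0],
  ],
)

```text
clock: 24.1
position: [0.5566, 0.2531, 0.0826]
tool_rot: [1.274, 1.564, 1.192]
force: [0.6, 0.2, -3.4]
grip_width: 0.0194
```

```bash
cat > chips.py <<'E'
from h import *
a=np.radians(-4.6);ex=np.array([np.cos(a),np.sin(a)]);ey=np.array([-np.sin(a),np.cos(a)]);C=np.array([.544,.148])
for n in("side","scene"):
    c=optics.camera_params(n);im=optics.grab_frame(n)[:,:,::-1];cv2.imwrite(f"pics/chk_{n}.png",im)
    # region polygon = plate + tray
    P=[np.r_[C+ex*x+ey*y,z] for x,y,z in((-.08,-.095,.05),(.08,-.095,.05),(.1,.19,.01),(-.1,.19,.01))]
    M=np.zeros(im.shape[:2],np.uint8);cv2.fillConvexPoly(M,proj(c,P).astype(int),1)
    m=((im.min(2)>120)&(M>0)).astype(np.uint8);k,_=cv2.findContours(m,cv2.RETR_EXTERNAL,cv2.CHAIN_APPROX_NONE)
    for q in k:
        A=cv2.contourArea(q)
        if A>3:
            u=q[:,0].mean(0);p5=cast(c,u,.055)[0,:2]-C;p0=cast(c,u,.007)[0,:2]-C
            print(n,u.round(),A,"plate xy",[round(1000*(p5@e)) for e in(ex,ey)],"tray xy",[round(1000*(p0@e)) for e in(ex,ey)])
E
python3 chips.py;python3 -c "from h import *;st()"
```

```text
side [274. 272.] 24.0 plate xy [-72, 87] tray xy [-33, 65]
side [244. 276.] 250.5 plate xy [-42, 137] tray xy [-1, 119]
side [295. 271.] 312.5 plate xy [-95, 54] tray xy [-58, 29]
side [250. 252.] 529.0 plate xy [6, 92] tray xy [51, 70]
side [308. 212.] 73.0 plate xy [28, -79] tray xy [75, -115]
scene [348. 207.] 10.5 plate xy [72, -86] tray xy [40, -56]
scene [384. 194.] 107.0 plate xy [96, 14] tray xy [66, 49]
scene [398. 177.] 5.5 plate xy [72, 84] tray xy [41, 124]
scene [362. 150.] 3.5 plate xy [-66, 83] tray xy [-107, 123]
scene [395. 158.] 161.0 plate xy [16, 131] tray xy [-20, 174]
scene [374. 147.] 5.0 plate xy [-54, 116] tray xy [-93, 158]
24.2 q [-0.4359  0.7047 -0.1246  1.7544  0.121   0.6848  0.8638] p [0.5566 0.2526 0.0826] F [-0.9326 -0.9439 -2.9057] w 0.019191356522346062
x [ 0.0023  0.0062 -1.    ] y [0.0825 0.9966 0.0064] z [ 0.9966 -0.0825  0.0018]
```

arm_command(
  delta_pos=[
    [-0.3,0,0],
    [-0.6,0,0],
    [-0.6,0,0],
    [-0.6,-0.2,0],
    [-0.6,-0.5,0.2],
    [-0.3,-0.8,0.4],
    [0,-0.8,0.5],
    [0,-0.8,0.5],
    [0,-0.8,0.5],
    [0,-0.8,0.5],
  ],
  rotation=[
    [0,0,0],
    [0,0,0],
    [0,0,0],
    [0,0,0],
    [0,0,0],
    [0,0,0],
    [0,0,0],
    [0,0,0],
    [0,0,0],
    [0,0,0],
  ],
)

```text
clock: 25.2
position: [0.6227, 0.1016, 0.1813]
tool_rot: [1.193, 1.562, 1.116]
force: [1.0, -0.4, -2.8]
grip_width: 0.0189
```

```bash
python3 pp.py .6406 -.1203 .15 2.3 10; python3 chips.py
```

```text
25.2 q [-0.1636  0.5995 -0.1325  1.6429  0.0871  0.8993  1.1663] p [0.6227 0.1016 0.1813] F [ 1.0465 -0.3628 -2.8148] w 0.018897608922550577
x [ 0.0038  0.0078 -1.    ] y [0.0774 0.997  0.0081] z [ 0.997  -0.0774  0.0032]
rot/row [-0.112  0.004 -0.008]
[[0.1,-0.73,0.12],[0.1,-0.73,0.11],[0.1,-0.74,0.1],[0.1,-0.74,0.09],[0.1,-0.74,0.08],[0.1,-0.74,0.07],[0.1,-0.74,0.06],[0.1,-0.74,0.06],[0.1,-0.74,0.05],[0.1,-0.74,0.04]]
side [274. 272.] 22.5 plate xy [-72, 87] tray xy [-34, 65]
side [244. 276.] 277.0 plate xy [-43, 136] tray xy [-2, 118]
side [277. 265.] 395.5 plate xy [-61, 72] tray xy [-22, 49]
side [238. 237.] 5.0 plate xy [62, 87] tray xy [112, 65]
side [335. 229.] 55.5 plate xy [-54, -88] tray xy [-14, -125]
scene [384. 194.] 109.0 plate xy [96, 14] tray xy [66, 49]
scene [398. 177.] 6.0 plate xy [72, 84] tray xy [40, 124]
scene [395. 171.] 9.0 plate xy [52, 94] tray xy [19, 134]
scene [321. 170.] 23.5 plate xy [-74, -54] tray xy [-115, -22]
scene [352. 161.] 7.5 plate xy [-50, 33] tray xy [-89, 69]
scene [375. 170.] 385.5 plate xy [17, 57] tray xy [-18, 95]
```

arm_command(
  delta_pos=[
    [0.1,-0.73,0.12],
    [0.1,-0.73,0.11],
    [0.1,-0.74,0.1],
    [0.1,-0.74,0.09],
    [0.1,-0.74,0.08],
    [0.1,-0.74,0.07],
    [0.1,-0.74,0.06],
    [0.1,-0.74,0.06],
    [0.1,-0.74,0.05],
    [0.1,-0.74,0.04],
  ],
  rotation=[
    [-0.11,0,-0.01],
    [-0.11,0,-0.01],
    [-0.11,0,-0.01],
    [-0.11,0,-0.01],
    [-0.11,0,-0.01],
    [-0.11,0,-0.01],
    [-0.11,0,-0.01],
    [-0.11,0,-0.01],
    [-0.11,0,-0.01],
    [-0.11,0,-0.01],
  ],
)

```text
clock: 26.3
position: [0.6398, -0.1295, 0.1553]
tool_rot: [-0.472, 1.564, -0.433]
force: [0.3, -0.2, -2.7]
grip_width: 0.019
```

```bash
python3 pp.py .6406 -.1203 .05 2.3 6; python3 chips.py; python3 - <<'E'
from h import *
a=cv2.imread("pics/chk_side.png")[190:340,170:350];b=cv2.imread("pics/chk_scene.png")[125:220,300:440]
cv2.imwrite("pics/fin.png",np.hstack([cv2.resize(a,(420,350)),cv2.resize(b,(380,350))]))
E
```

```text
26.3 q [ 0.2021  0.6621 -0.145   1.6002  0.1185  0.8813  1.6224] p [ 0.6398 -0.1295  0.1553] F [ 0.329  -0.183  -2.6641] w 0.018972694262370308
x [ 0.0064 -0.0029 -1.    ] y [-0.0391  0.9992 -0.0032] z [0.9992 0.0392 0.0062]
rot/row [-0.002  0.01   0.005]
[[0.59,0.05,0.0],[0.59,0.05,0.0],[0.59,0.05,0.0],[0.59,0.05,0.0],[0.59,0.05,0.01],[0.59,0.05,0.01]]
side [274. 272.] 22.5 plate xy [-72, 87] tray xy [-34, 65]
side [244. 276.] 279.0 plate xy [-43, 136] tray xy [-1, 118]
side [277. 265.] 398.5 plate xy [-61, 72] tray xy [-22, 49]
side [238. 237.] 5.0 plate xy [62, 87] tray xy [112, 65]
side [317. 217.] 123.5 plate xy [4, -84] tray xy [49, -120]
scene [345. 199.] 184.5 plate xy [46, -72] tray xy [13, -42]
scene [327. 191.] 4.0 plate xy [-4, -91] tray xy [-40, -62]
scene [384. 194.] 109.0 plate xy [96, 14] tray xy [66, 49]
scene [327. 178.] 104.5 plate xy [-40, -60] tray xy [-79, -29]
scene [395. 173.] 30.0 plate xy [57, 88] tray xy [24, 129]
scene [372. 171.] 75.5 plate xy [15, 49] tray xy [-21, 86]
scene [328. 168.] 120.5 plate xy [-69, -35] tray xy [-109, -3]
scene [359. 168.] 70.5 plate xy [-17, 29] tray xy [-54, 66]
scene [362. 150.] 4.5 plate xy [-66, 83] tray xy [-106, 122]
```

View pics/fin.png

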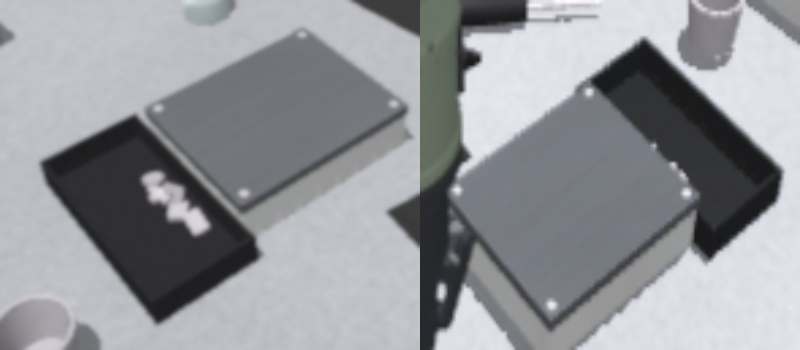

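The plate is clear, and the chips lie heaped in the tray at about (140–210, 175–235) in the side half of the picture. Next is setting the scraper down.

arm_command(
  delta_pos=[
    [0.5,0.07,0],
    [0.6,0.07,0],
    [0.6,0.07,0],
    [0.6,0.05,0],
    [0.6,0.05,0],
    [0.4,0,0],
    [0,0,0],
  ],
  rotation=[
    [0,0.02,0.01],
    [0,0.02,0.01],
    [0,0.02,0.01],
    [0,0,0],
    [0,0,0],
    [0,0,0],
    [0,0,0],
  ],
)

```text
clock: 27.1
position: [0.6376, -0.1178, 0.0494]
tool_rot: [2.722, 1.568, 2.76]
force: [0.2, 0.0, -3.1]
grip_width: 0.0185
```

```bash
python3 pp.py .6406 -.1203 .04 2.3 1
```

```text
27.1 q [ 0.176   0.8015 -0.13    1.6506  0.1436  0.7014  1.5834] p [ 0.6376 -0.1178  0.0494] F [ 0.1721  0.0203 -3.128 ] w 0.018514239031508117
x [-0.0025  0.001  -1.    ] y [-0.0376  0.9993  0.0011] z [ 0.9993  0.0376 -0.0024]
rot/row [-0.024 -0.023 -0.01 ]
[[0.31,-0.09,0.1]]
```

arm_command(
  delta_pos=[
    [0.25,-0.06,0.08],
    [0.1,0,0],
    [0,0,0],
  ],
  rotation=[
    [0,-0.02,0],
    [0,0,0],
    [0,0,0],
  ],
)

```text
clock: 27.4
position: [0.6409, -0.1192, 0.0391]
tool_rot: [0.726, 1.569, 0.764]
force: [-0.2, -0.6, -2.3]
grip_width: 0.0191
```

arm_command(
  delta_pos=[
    [0.04,0,0],
    [0.04,0,0],
  ],
  rotation=[
    [0,0,0],
    [0,0,0],
  ],
)

```text
clock: 27.6
position: [0.6415, -0.1194, 0.0376]
tool_rot: [0.259, 1.568, 0.296]
force: [-1.0, -0.8, -4.2]
grip_width: 0.019
```

arm_command(
  delta_pos=[
    [0.05,0,0],
    [0.03,0,0],
  ],
  rotation=[
    [0,0,0],
    [0,0,0],
  ],
)

```text
clock: 27.8
position: [0.6417, -0.1196, 0.0359]
tool_rot: [0.143, 1.567, 0.18]
force: [-4.9, 1.3, 14.1]
grip_width: 0.0189
```

Contact with the mat is made, so I'll release and withdraw upward.

arm_command(
  delta_pos=[
    [0,0,0],
    [0,0,0],
    [0,0,0],
    [0,0,0],
    [0,0,0],
    [0,0,0],
  ],
  rotation=[
    [0,0,0],
    [0,0,0],
    [0,0,0],
    [0,0,0],
    [0,0,0],
    [0,0,0],
  ],
  gripper=-0.6,
)

```text
clock: 28.4
position: [0.6426, -0.1197, 0.0368]
tool_rot: [0.035, 1.565, 0.072]
force: [0.4, -1.2, 0.3]
grip_width: 0.0683
```

arm_command(
  delta_pos=[
    [-0.3,0,0],
    [-0.5,0,0],
    [-0.7,0,0],
    [-0.8,0,0],
    [-0.8,0,0],
    [-0.8,0,0],
    [-0.8,0,0],
    [-0.8,0,0],
    [-0.4,0,0],
    [0,0,0],
  ],
  rotation=[
    [0,0,0],
    [0,0,0],
    [0,0,0],
    [0,0,0],
    [0,0,0],
    [0,0,0],
    [0,0,0],
    [0,0,0],
    [0,0,0],
    [0,0,0],
  ],
)

```text
clock: 29.4
position: [0.6415, -0.1197, 0.2314]
tool_rot: [-0.058, 1.56, -0.021]
force: [0.5, 0.1, 0.2]
grip_width: 0.0685
```

```bash
python3 - <<'E'
from h import *
st()
ims={}
for n in("scene","side"):
    c=optics.camera_params(n);im=optics.grab_frame(n)[:,:,::-1];cv2.imwrite(f"pics/end_{n}.png",im)
    M=np.zeros(im.shape[:2],np.uint8);cv2.fillConvexPoly(M,cv2.convexHull(proj(c,[[.6406+a,-.1203+b,z] for a in(-.085,.085) for b in(-.05,.05) for z in(.003,.056)]).astype(np.float32)).astype(int),1)
    m=((im.min(2)>(140))&(M>0)).astype(np.uint8);k,_=cv2.findContours(m,cv2.RETR_EXTERNAL,cv2.CHAIN_APPROX_NONE)
    for q in k:
        if cv2.contourArea(q)>40: print(n,cv2.boundingRect(q),cv2.contourArea(q),cv2.minAreaRect(cast(c,q[:,0],.055)[:,:2].astype(np.float32)))
    b=cv2.imread(f"pics/{n}0.png");d=(np.abs(b.astype(int)-im).max(2)>60).astype(np.uint8)
    k,_=cv2.findContours(d,cv2.RETR_EXTERNAL,cv2.CHAIN_APPROX_NONE)
    print(n,"changed",[cv2.boundingRect(q) for q in k if cv2.contourArea(q)>15])
E
```

```text
29.4 q [ 0.194   0.5768 -0.1535  1.5404  0.0974  1.0206  1.6232] p [ 0.6415 -0.1197  0.2314] F [0.476  0.1124 0.1549] w 0.06848243819610371
x [ 0.0112 -0.0002 -0.9999] y [-0.0374  0.9993 -0.0007] z [0.9992 0.0375 0.0112]
scene (259, 222, 86, 62) 1570.5 ((0.644626259803772, -0.12724661827087402), (0.1857479214668274, 0.11701419949531555), 0.16984395682811737)
scene changed [(164, 251, 12, 35), (282, 239, 43, 45), (138, 200, 7, 7), (358, 180, 7, 5), (373, 167, 7, 6), (349, 165, 5, 6), (363, 163, 8, 5), (0, 140, 296, 201), (203, 132, 13, 9), (143, 130, 8, 9), (318, 0, 10, 11), (230, 0, 111, 217), (239, 0, 74, 38), (179, 0, 32, 56), (169, 0, 15, 18), (132, 0, 7, 10), (112, 0, 16, 9)]
side (304, 150, 72, 40) 1113.0 ((0.6265094876289368, -0.09823170304298401), (0.1497652530670166, 0.2074694186449051), 88.6578598022461)
side changed [(516, 314, 9, 13), (231, 263, 29, 28), (268, 244, 9, 6), (289, 239, 7, 8), (258, 238, 8, 7), (283, 232, 9, 6), (279, 224, 8, 5), (594, 191, 46, 115), (469, 173, 13, 12), (321, 165, 38, 26), (629, 159, 11, 9), (343, 153, 215, 147), (554, 147, 74, 96), (444, 146, 14, 28), (319, 69, 45, 34), (332, 38, 23, 4), (599, 35, 5, 7), (605, 22, 35, 78), (322, 14, 23, 15), (619, 9, 21, 12), (567, 0, 73, 155)]
```

```bash
python3 - <<'E'
from h import *
for n in("scene","side"):
    c=optics.camera_params(n);im=cv2.imread(f"pics/end_{n}.png")
    M=np.zeros(im.shape[:2],np.uint8);cv2.fillConvexPoly(M,proj(c,[[.6406+a,-.1203+b,.003] for a,b in((-.085,-.05),(.085,-.05),(.085,.05),(-.085,.05))]).astype(int),1)
    ex=proj(c,[[.6415+a,-.1197+b,.055] for a in(-.06,.06) for b in (-.01,.01)]);print(n,"expected top corners",ex.round(0).tolist())
    for t in(100,140,200):
        m=((im.min(2)>t)&(M>0)).astype(np.uint8);k,_=cv2.findContours(m,cv2.RETR_EXTERNAL,cv2.CHAIN_APPROX_NONE)
        for q in k:
            if cv2.contourArea(q)>40: r=cv2.minAreaRect(cast(c,q[:,0],.055)[:,:2].astype(np.float32));print(t,cv2.boundingRect(q),cv2.contourArea(q),np.round(r[0],4),np.round(r[1],4),round(r[2],1))
E
```

```text
scene expected top corners [[281.0, 243.0], [288.0, 238.0], [317.0, 276.0], [324.0, 271.0]]
100 (281, 240, 45, 44) 751.5 [ 0.6517 -0.1251] [0.1328 0.0373] 2.4
140 (282, 240, 43, 44) 618.0 [ 0.651  -0.1248] [0.1313 0.0348] 2.1
200 (305, 258, 20, 17) 142.0 [ 0.6788 -0.1168] [0.045  0.0202] 2.1
200 (283, 240, 20, 16) 132.5 [ 0.6086 -0.1195] [0.047  0.0199] 2.1
side expected top corners [[359.0, 176.0], [354.0, 179.0], [326.0, 159.0], [321.0, 162.0]]
100 (320, 166, 40, 25) 394.5 [ 0.61   -0.0896] [0.122  0.0454] 1.1
140 (321, 166, 38, 24) 347.0 [ 0.6111 -0.0908] [0.1187 0.043 ] 1.1
```

```bash
python3 -c "
from workcell import bot,monitor
print(bot.job_done(), monitor.observe()['clock'])"
```

```text
the job is handed in; nothing more can be done
the job is handed in; nothing more can be done
```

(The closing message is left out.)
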